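Cross-tighten the lid of a resin casting pot

ROBOT

A 7-joint arm with a two-finger parallel gripper is mounted at the origin on the work surface. World frame = base frame: x ahead of the robot, y to its left, z up, the work surface at z = 0. Lengths are in mm, angles in rad, forces in N, time in s.
With the tool pointing down it reaches from about 425 to 1025 mm from the base axis. Payload 9.4 kg.
Tool frame: the origin (TCP) lies where the fingers leave the gripper's body, on its centre line; the fingertips stand 73 mm ahead of it and the grasp point (between the pads) lies 54 mm ahead of it; z points along the fingers, y is the direction in which the jaws open and shut (so a half turn about z gives the same grasp; the last joint's range is limited). The gripper opens to 85 mm and grips with 20 to 120 N. Pads are 22 mm wide; open, the fingers measure 114 mm over their backs; the gripper's body (76 mm by 85 mm) begins 54 mm behind the grasp point. The pads swing forward as they close: fully open they stand 13 mm farther back than shut.
Start: joints at [-1.395, 0.599, -0.003, 1.599, 0.002, 0.943, -0.08], TCP at [181.335, 701.956, 303.875] pointing down, gripper open.
Joint ranges: [-2.57, 2.57], [-0.35, 1.97], [-1.29, 1.29], [0.11, 2.56], [-1.05, 4.19], [0.11, 1.86], [-2.63, 2.63]. Speed limits (rad/s): [2.22, 2.22, 3.01, 3.01, 3.14, 3.14, 3.14].

INTERFACE

Orientations are given as a unit quaternion [x, y, z, w].
In Python, from rig import ctrl gives the robot as it stands.
- The arm moves only by the shell command python3 -m creep 'ROWS' [FORCE]. ROWS is a JSON object of lists of equal length, an entry for each row: "hand": the closure, from 0 (fully open) to 1 (shut); "offset": the shift along the tool's x, y, z in mm, a list of three; "angular": the turn, a rotation vector about the tool's x, y, z in degrees, a list of three. A call has 1 to 12 rows; each row shifts and turns the pose as measured when the row begins, along the tool's axes as they then stand; what a row does not reach is not made up. A row lasts 1/12 s, in which the tool goes at most 41.7 mm and 7.16 degrees, less where a joint would pass 70% of its speed; a pose out of reach is approached as far as the arm can. A call with a gripper value outside its range is refused whole. The fingers move at their own pace and stop on an object; FORCE is the grip in N (left out, the last holds). Time passes only in rows, so rows that do not move let the fingers close. It gives the time, the measured TCP pose, the force and the opening at its end, in the units of the state.
- ctrl.observe(): the state, without advancing time (a new reading comes with each control period).
- ctrl.capture(name): name is "scene" or "top" or "wrist"; returns the picture (480x640x3 uint8, blue, green, red); there is no depth.
- ctrl.camera_params(name): a dict with "camera_matrix" (3x3 intrinsics, pixels), "R" (3x3) and "t" (3): a world point X has camera coordinates R X + t. Camera axes: x right, y down, z forward; pixel columns grow to the right and rows downward; lengths in mm; the calibration is good to about 2 mm. The wrist camera is an equidistant fisheye: a pixel r from the principal point sees the ray r / f radians off the axis. A picture is of the moment at which its call begins: read the wrist's pose just before it. camera_params takes no time and is no camera call; for the wrist camera it gives the pose at the moment of the call.
- ctrl.finish_job(): hands the job in, once; it reports no verdict.
The state is a dict: "time_s": time; "joint_positions": joint angles; "qd": joint speeds; "joint_efforts": joint torques, N m; "tool_pos": TCP position; "tcp_rot": TCP orientation; "wrist_force": force on the tool from outside, world axes, zero at the start; "ft_torque": the same for the moment, N m; "gripper_width": finger opening in mm.
Only numpy, scipy, OpenCV 4.12 (cv2) and the standard library are available. Lean on these libraries where they do the work, as an engineer would, in place of code of your own. Each camera call takes 0.05 s, during which the arm holds its last target.

TASK

Close the casting pot: snug down the four tee-bar nuts on its lid so that it seats evenly. First give them a part turn each, under a quarter turn, crosswise: one nut, the one straight across, then the other two; then go round again until the lid is home on the steel rim all round and every nut is snug by feel, about 0.25 N m and none forced, without ever letting the lid go down cocked; let go and leave the other things on the bench alone.

Things in the scene. Friction and masses are not known exactly. Their poses are not given: they have to be found in the camera images.
- rim (a point): Centre of the top of the pot's steel rim (148 mm across), 150 mm above the bench; axes are the pot's. The pot: stainless, 128 mm across, fixed on a 220 mm plywood board, gauge on its -x side. A soft seal stands 1 to 1.7 mm (not known) proud of the rim; the lid is home when it has squeezed the seal flat and lies steel to steel on the rim.
- lid: Loose round steel lid, 156 mm across, 10 mm thick at the edge, about 1.6 kg, with four slotted ears for the bolts, 90 degrees apart, the first at 45 degrees to its x axis; origin at the centre of its underside, z up. Home is level with its origin at the rim point. In its middle stands a coupler 26 mm across, rising 48 mm above the underside.
- nut0: Steel tee-bar nut on a swing bolt 84 mm from the pot's axis; numbered anticlockwise seen from above, so nut0 is straight across from nut2. Origin on the bolt's axis at the underside, a 29 mm washer face that bears on the lid's ear; z up; x along the bar: 68 mm long, 10 mm thick, 14 to 44 mm above the origin, over a 25 mm hub. Clockwise drives it down 6 mm per full turn.
- turn0 (a joint): Turn of nut0 since the start, rad, clockwise from above positive; at 0 it stands within 0.4 mm over the lid's ear. It turns at 0.07 N m when free; each newton on the lid adds about 0.0055 N m (varies by 15%), steeply, 0.4 N m per rad, once the lid is home. It stays where left. The reading at which it comes tight varies, about 1.3 to 2.6.
- nut1: Steel tee-bar nut on a swing bolt 84 mm from the pot's axis; numbered anticlockwise seen from above, so nut1 is straight across from nut3. Origin on the bolt's axis at the underside, a 29 mm washer face that bears on the lid's ear; z up; x along the bar: 68 mm long, 10 mm thick, 14 to 44 mm above the origin, over a 25 mm hub. Clockwise drives it down 6 mm per full turn.
- turn1 (a joint): Turn of nut1 since the start, rad, clockwise from above positive; at 0 it stands within 0.4 mm over the lid's ear. It turns at 0.07 N m when free; each newton on the lid adds about 0.0055 N m (varies by 15%), steeply, 0.4 N m per rad, once the lid is home. It stays where left. The reading at which it comes tight varies, about 1.3 to 2.6.
- nut2: Steel tee-bar nut on a swing bolt 84 mm from the pot's axis; numbered anticlockwise seen from above, so nut2 is straight across from nut0. Origin on the bolt's axis at the underside, a 29 mm washer face that bears on the lid's ear; z up; x along the bar: 68 mm long, 10 mm thick, 14 to 44 mm above the origin, over a 25 mm hub. Clockwise drives it down 6 mm per full turn.
- turn2 (a joint): Turn of nut2 since the start, rad, clockwise from above positive; at 0 it stands within 0.4 mm over the lid's ear. It turns at 0.07 N m when free; each newton on the lid adds about 0.0055 N m (varies by 15%), steeply, 0.4 N m per rad, once the lid is home. It stays where left. The reading at which it comes tight varies, about 1.3 to 2.6.
- nut3: Steel tee-bar nut on a swing bolt 84 mm from the pot's axis; numbered anticlockwise seen from above, so nut3 is straight across from nut1. Origin on the bolt's axis at the underside, a 29 mm washer face that bears on the lid's ear; z up; x along the bar: 68 mm long, 10 mm thick, 14 to 44 mm above the origin, over a 25 mm hub. Clockwise drives it down 6 mm per full turn.
- turn3 (a joint): Turn of nut3 since the start, rad, clockwise from above positive; at 0 it stands within 0.4 mm over the lid's ear. It turns at 0.07 N m when free; each newton on the lid adds about 0.0055 N m (varies by 15%), steeply, 0.4 N m per rad, once the lid is home. It stays where left. The reading at which it comes tight varies, about 1.3 to 2.6.
- mixing_cup: Bystander: white plastic mixing cup, 76 mm across, 85 mm tall; origin at the centre of its underside.
- paint_jar: Bystander: small glass paint jar with black cap, 48 mm across, 55 mm tall; origin at the centre of its underside.
- screwdriver: Bystander: screwdriver, 170 mm long, lying on the bench.
- mould: Bystander: grey mould half, 85 x 65 x 30 mm; origin at the centre of its underside.
Mind the look-alikes: they are no part of the job. There is more than one size of the lid; the one meant has the size given above.

How it is judged:
By the outcome, as a careful person would: the job done as asked, in the order asked, and still so for the second after the job is handed in, with the robot touching nothing.
It also fails if it takes over 72 s, if anything falls off the work surface, if the arm or the gripper's body presses on something with over 40 N, if the wrist force passes 120 N, or if a joint passes its speed limit or range.

## Working session

There is one attempt and no reset: what is moved stays moved. The work goes in short steps, Python scripts to look and compute and a shell command to move; the robot and the scene stay as the last step left them, time stands still between calls to the robot, and variables do not carry over. Pictures are saved under pics/ and viewed, and the job is handed in when it is done.

```bash
mkdir -p pics; ls
python3 - <<'E'
from rig import ctrl
import cv2
s=ctrl.observe()
for k,v in s.items(): print(k,v)
for n in ["scene","top","wrist"]:
    p=ctrl.camera_params(n); print(n,p)
    cv2.imwrite(f"pics/{n}0.png",ctrl.capture(n))
E
```

```text
pics
time_s 0.0
joint_positions [-1.39472242  0.6001306  -0.00255152  1.60012319  0.00176152  0.94292399
 -0.07974482]
qd [ 0.00103916  0.00021097  0.00406034  0.00023669 -0.00271248  0.00107577
  0.00012692]
joint_efforts [ 1.04280774e-03 -7.76456594e+01  1.56523447e+00 -2.57999432e+01
  1.23486275e-02  9.00349027e-03  1.04319753e-05]
tool_pos [181.21903427 701.61163192 303.01518047]
tcp_rot [ 1.26002161e-01  9.92029651e-01 -7.90167290e-04 -4.53767376e-05]
wrist_force [-0.86222567  0.28397784 -0.65726153]
ft_torque [ 0.02048682 -0.01686759  0.02496917]
gripper_width 85.20171068107547
scene {'camera_matrix': array([[434.75663654,   0.        , 323.59282949],
       [  0.        , 434.75663654, 239.46893989],
       [  0.        ,   0.        ,   1.        ]]), 'R': array([[-0.26544293,  0.96407606, -0.0098688 ],
       [ 0.81772048,  0.21970003, -0.53203863],
       [-0.51075753, -0.14929582, -0.84666257]]), 't': array([ 130.28533857, -331.17828021, 1370.30365453])}
top {'camera_matrix': array([[513.05454771,   0.        , 317.93564694],
       [  0.        , 513.05454771, 237.82990108],
       [  0.        ,   0.        ,   1.        ]]), 'R': array([[ 0.01281231, -0.99991528,  0.00229633],
       [-0.99793723, -0.01293137, -0.0628814 ],
       [ 0.06290576, -0.00148594, -0.99801837]]), 't': array([  11.8730016 ,  503.2535408 , 1095.04048743])}
wrist {'camera_matrix': array([[371.64829954,   0.        , 321.95991014],
       [  0.        , 371.64829954, 240.57675435],
       [  0.        ,   0.        ,   1.        ]]), 'R': array([[ 0.25005698,  0.96822605, -0.00313296],
       [ 0.92515713, -0.23797698,  0.29572156],
       [ 0.28557974, -0.07684572, -0.95526904]]), 't': array([-723.39857523,  -40.15189994,  380.91915506])}
```

View pics/scene0.png

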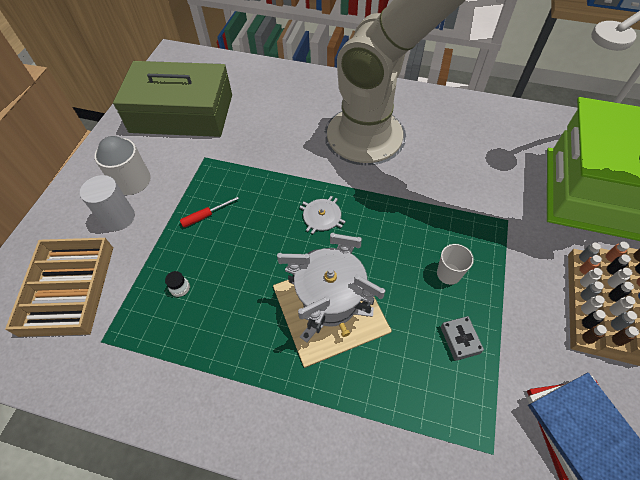

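View pics/top0.png

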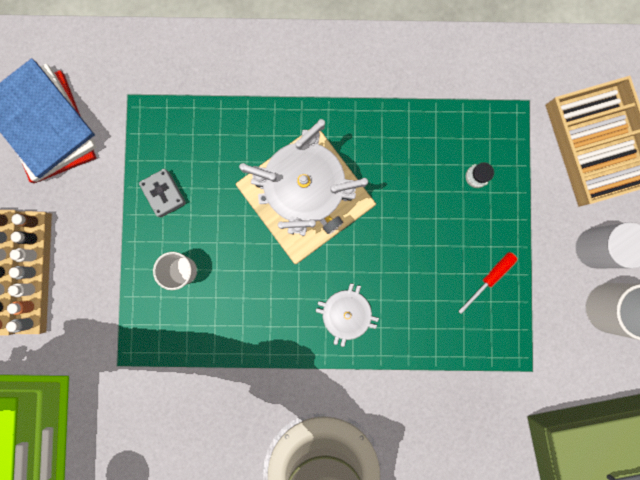

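View pics/wrist0.png

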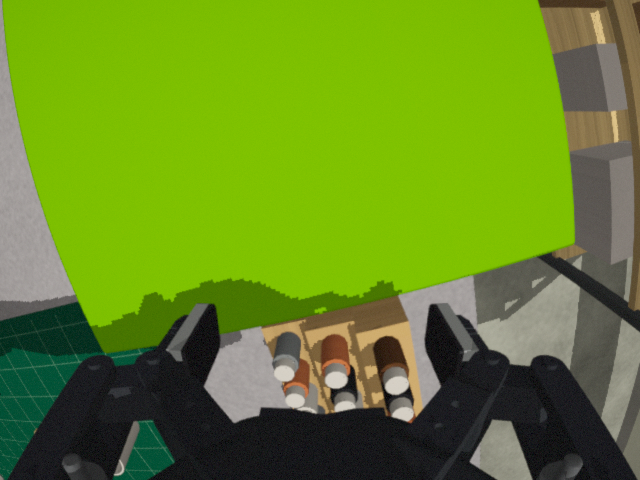

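Run:
```python
import cv2
a=cv2.imread('pics/top0.png')[110:270,225:385]; cv2.imwrite('pics/topc.png',cv2.resize(a,(800,600)[0:0] or (600,600),interpolation=cv2.INTER_CUBIC))
a=cv2.imread('pics/scene0.png')[225:375,260:410]; cv2.imwrite('pics/scenec.png',cv2.resize(a,(600,600),interpolation=cv2.INTER_CUBIC))
```

```text
(no output)
```

View pics/topc.png

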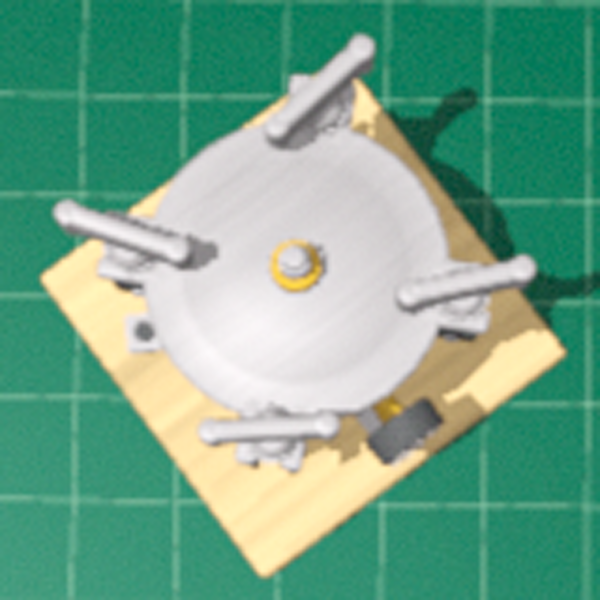

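View pics/scenec.png

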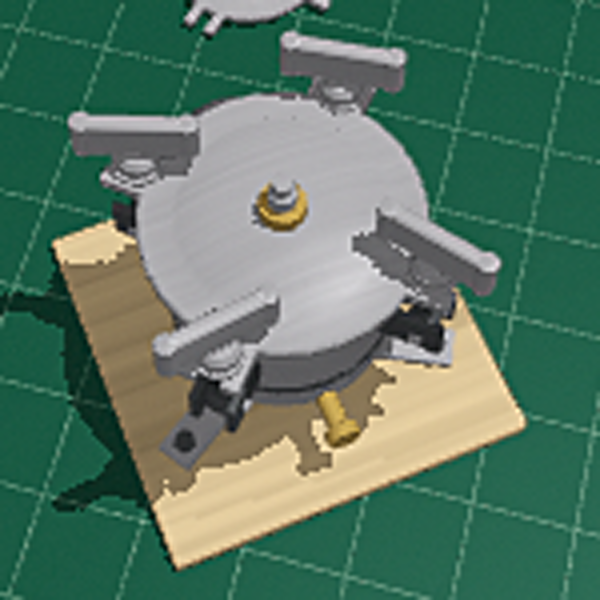

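```bash
cat > h.py <<'E'
import numpy as np, cv2
from scipy.spatial.transform import Rotation as Ro
from rig import ctrl
def ray(p,u,v,fish=False):
    K=p['camera_matrix']; x=(u-K[0,2])/K[0,0]; y=(v-K[1,2])/K[1,1]
    if fish:
        r=np.hypot(x,y); d=np.array([np.sin(r)*x/r,np.sin(r)*y/r,np.cos(r)]) if r>0 else np.array([0,0,1.])
    else: d=np.array([x,y,1.])
    return -p['R'].T@p['t'], p['R'].T@d
def bp(p,u,v,z,fish=False):
    o,d=ray(p,u,v,fish); return o+d*(z-o[2])/d[2]
def yaw(q): # world angle of tool x axis, and of tool y
    M=Ro.from_quat(q).as_matrix(); return np.degrees(np.arctan2(M[1,0],M[0,0]))
E
python3 - <<'E'
from h import *
p=ctrl.camera_params('top')
f=lambda c:(225+(c[0]+.5)/3.75-.5,110+(c[1]+.5)/3.75-.5)
bars=dict(A=((365,48),(278,132)),B=((66,212),(186,250)),C=((525,268),(408,296)),D=((208,431),(330,427)))
c={}
for k,(a,b) in bars.items():
    P=bp(p,*f(a),203);Q=bp(p,*f(b),203);c[k]=(P+Q)/2
    print(k,c[k].round(1),np.linalg.norm(P-Q).round(1),np.degrees(np.arctan2(*(P-Q)[[1,0]])).round(1)%180)
print(c['A']-c['D'],c['B']-c['C'],(c['A']+c['D'])/2,(c['B']+c['C'])/2,bp(p,*f((296,262)),198))
s=ctrl.observe();M=Ro.from_quat(s['tcp_rot']).as_matrix();print(M.round(3),yaw(s['tcp_rot']))
w=ctrl.camera_params('wrist');C=-w['R'].T@w['t'];print('cam in tool',M.T@(C-s['tool_pos']),(M.T@w['R'].T).round(3))
E
```

```text
A [681.4  34.8 203. ] 59.2 135.2
B [610.9 128.5 203. ] 61.1 73.1
C [588.2 -36.5 203. ] 58.2 104.3
D [515.7  57.8 203. ] 58.7 92.6
[165.74150906 -22.9860126    0.        ] [ 22.7076105  164.97551306   0.        ] [598.54416973  46.33265985 203.        ] [599.54462612  46.00539376 203.        ] [597.73644408  46.17529014 198.        ]
[[-0.968  0.25  -0.   ]
 [ 0.25   0.968 -0.001]
 [-0.    -0.001 -1.   ]] 165.51820897316367
cam in tool [ 74.3368225   -0.19096047 -70.39840751] [[ 0.    -0.955 -0.296]
 [ 1.     0.001 -0.002]
 [ 0.002 -0.296  0.955]]
```

```bash
python3 -m creep '{"hand":[0,0,0,0,0.2,0.4,0.5,0.6,0.6,0.6,0.6,0.6],"offset":[[-40,10,0],[-40,10,0],[-40,10,0],[-28,-29,0],[-28,-29,0],[-28,-29,0],[-28,-29,0],[-28,-29,0],[-28,-29,0],[-28,-29,0],[-28,-29,0],[-28,-29,0]],"angular":[[0,0,0],[0,0,0],[0,0,0],[0,0,0],[0,0,0],[0,0,0],[0,0,0],[0,0,0],[0,0,0],[0,0,0],[0,0,0],[0,0,0]]}' 30
cat >> h.py <<'E'
T=dict(A=(682.2,34.6),B=(610.5,129.3),C=(587.5,-37.1),D=(515.8,57.6))
def plan(t,yw,z=None,n=None):
    s=ctrl.observe();M=Ro.from_quat(s['tcp_rot']).as_matrix();p=s['tool_pos'];y=yaw(s['tcp_rot'])
    d=np.r_[np.array(T[t] if isinstance(t,str) else t)-p[:2],(z or p[2])-p[2]]
    print('t',round(s['time_s'],2),'pos',p.round(1),'yaw',round(y,1),'w',round(s['gripper_width'],1),'q7',s['joint_positions'][6].round(2))
    dy=(yw-y+180)%360-180
    print('tool off',(M.T@d).round(1),'tilt',(M[:2,2]*57.3).round(2),'rotz',round(-dy,1))
    if n:
        for i in range(n):
            a=np.radians(y+dy*i/n); f=np.array([[np.cos(a),np.sin(a),0],[np.sin(a),-np.cos(a),0],[0,0,-1]])
            print('  ',(f@d/n).round(1).tolist(),round(-dy/n,2))
E
python3 -c "
from h import *
plan('A',135.2,290,12)"
```

```text
time_s: 1.15
tool_pos: [486.7, 385.8, 295.0]
tcp_rot: [0.116, 0.993, -0.002, -0.004]
wrist_force: [0.3, 0.0, 0.1]
gripper_width: 34.3
t 1.15 pos [486.7 385.8 295. ] yaw 166.7 w 34.3 q7 0.57
tool off [-271.3 -296.6    4.2] tilt [-0.51 -0.15] rotz 31.5
   [-22.6, -24.7, 0.4] 2.62
   [-23.7, -23.7, 0.4] 2.62
   [-24.8, -22.5, 0.4] 2.62
   [-25.8, -21.4, 0.4] 2.62
   [-26.7, -20.2, 0.4] 2.62
   [-27.6, -18.9, 0.4] 2.62
   [-28.5, -17.7, 0.4] 2.62
   [-29.2, -16.3, 0.4] 2.62
   [-30.0, -15.0, 0.4] 2.62
   [-30.6, -13.6, 0.4] 2.62
   [-31.2, -12.2, 0.4] 2.62
   [-31.7, -10.7, 0.4] 2.62
```

```bash
python3 -m creep '{"hand":[0.6,0.6,0.6,0.6,0.6,0.6,0.6,0.6,0.6,0.6,0.6],"offset":[[-26,-28,0],[-27,-27,-0.5],[-28,-25,-0.5],[-29,-24,-0.5],[-30,-22,-0.5],[-31,-20,-0.5],[-32,-18,-0.5],[-32,-16,-0.5],[-33,-14,0],[-20,-8,0],[0,0,0]],"angular":[[0,0,3],[0,0,3],[0,0,3],[0,0,3],[0,0,3],[0,0,3],[0,0,3],[0,0,3],[0,0,3],[0,0,3],[0,0,0]]}'
python3 - <<'E'
from h import *
plan('A',135.2,290,4)
cv2.imwrite('pics/w1.png',ctrl.capture('wrist'));cv2.imwrite('pics/t1.png',ctrl.capture('top'))
E
```

```text
time_s: 2.07
tool_pos: [664.0, 44.5, 297.2]
tcp_rot: [0.387, 0.922, -0.005, -0.003]
wrist_force: [0.2, -0.5, -0.1]
gripper_width: 34.2
t 2.07 pos [664.   44.5 297.2] yaw 134.4 w 34.2 q7 0.72
tool off [-19.8   6.1   7.1] tilt [-0.52 -0.44] rotz -0.8
   [-4.9, 1.5, 1.8] -0.19
   [-4.9, 1.5, 1.8] -0.19
   [-5.0, 1.5, 1.8] -0.19
   [-5.0, 1.5, 1.8] -0.19
```

View pics/w1.png

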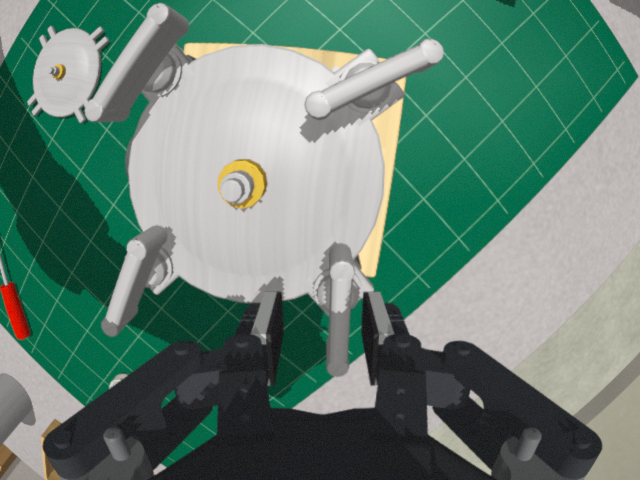

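Run:
```python
from h import *
p=ctrl.camera_params('wrist')
bars=dict(A=((341,271),(338,368)),C=((150,248),(113,326)),D=((160,14),(93,108)),B=((431,51),(318,104)))
c={}
for k,(a,b) in bars.items():
    P=bp(p,*a,203,True);Q=bp(p,*b,203,True);c[k]=(P+Q)/2
    print(k,c[k].round(1),T[k],np.linalg.norm(P-Q).round(1),np.degrees(np.arctan2(*(P-Q)[[1,0]])).round(1)%180)
print((c['A']+c['D'])/2,(c['B']+c['C'])/2,bp(p,237,188,198,True))
a=cv2.imread('pics/w1.png')[200:420,60:420];cv2.imwrite('pics/w1c.png',cv2.resize(a,(792,484),interpolation=cv2.INTER_CUBIC))
```

```text
A [682.3  40.5 203. ] (682.2, 34.6) 57.0 134.5
C [591.3 -28.6 203. ] (587.5, -37.1) 59.3 99.2
D [514.2  61.6 203. ] (515.8, 57.6) 57.0 92.5
B [608.7 134.9 203. ] (610.5, 129.3) 56.7 72.5
[598.23247744  51.04547084 203.        ] [599.98771468  53.16199337 203.        ] [599.81845016  54.0250617  198.        ]
```

View pics/w1c.png

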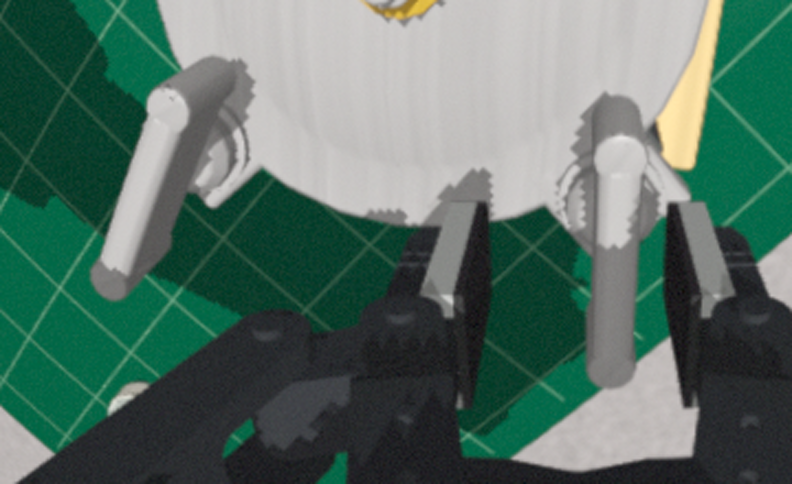

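Run:
```python
from h import *
plan('A',135.2,290)
p=ctrl.camera_params('wrist'); im=ctrl.capture('wrist')
np.save('p2.npy',p,allow_pickle=True); cv2.imwrite('pics/w2.png',im)
for i,(k,c) in enumerate(dict(A=(340,320),C=(130,290),D=(125,60),B=(375,78)).items()):
    x,y=c; x0,y0=max(x-65,0),max(y-65,0)
    a=im[y0:y0+130,x0:x0+130]; print(k,x0,y0)
    t=cv2.resize(a,(390,390),interpolation=cv2.INTER_CUBIC)
    r=t if i==0 else np.hstack([r,t])
cv2.imwrite('pics/w2c.png',np.vstack([np.hstack([r[:,:780]]),r[:,780:]])[:, :])
cv2.imwrite('pics/w2c.png',cv2.resize(cv2.imread('pics/w2c.png'),(600,600)))
```

```text
t 2.17 pos [662.6  49.  296.9] yaw 134.9 w 34.0 q7 0.72
tool off [-24.1   3.8   6.8] tilt [-0.6  -0.31] rotz -0.3
A 275 255
C 65 225
D 60 0
B 310 13
```

View pics/w2.png

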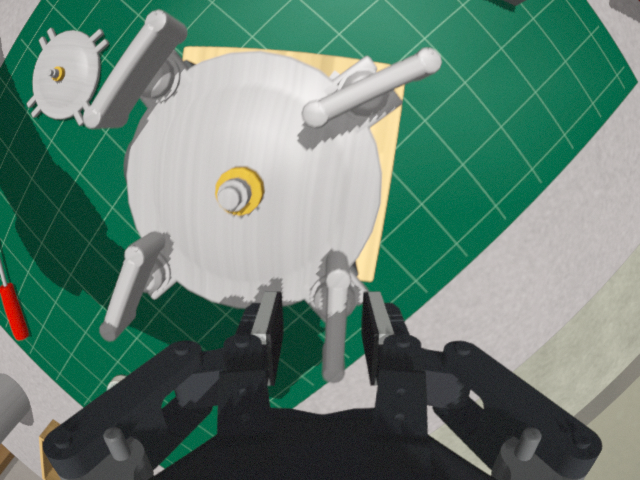

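View pics/w2c.png

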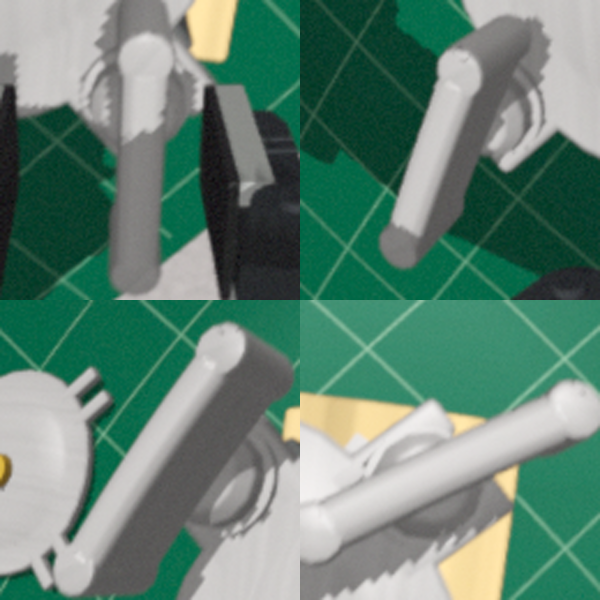

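Run:
```python
from h import *
p=np.load('p2.npy',allow_pickle=True).item()
bars=dict(A=((338.7,278.8),(333.5,375.4)),C=((134.8,254.5),(108.3,333.3)),D=((155.3,20.8),(91.6,117.8)),B=((429.5,58.5),(317.8,112.6)))
c={}
for k,(a,b) in bars.items():
    P=bp(p,*a,204,True);Q=bp(p,*b,204,True);c[k]=(P+Q)/2
    print(k,c[k].round(1),T[k],np.linalg.norm(P-Q).round(1),np.degrees(np.arctan2(*(P-Q)[[1,0]])).round(1)%180)
print((c['A']+c['D'])/2,(c['B']+c['C'])/2,bp(p,234,196,198,True))
plan('A',135,285,3)
```

```text
A [683.9  36.4 204. ] (682.2, 34.6) 57.8 133.2
C [589.4 -36.2 204. ] (587.5, -37.1) 57.9 104.1
D [516.4  57.8 204. ] (515.8, 57.6) 57.1 94.6
B [611.  131.8 204. ] (610.5, 129.3) 55.9 73.0
[600.12612612  47.11585074 204.        ] [600.20525178  47.79080398 204.        ] [601.32828093  50.15894962 198.        ]
t 2.22 pos [662.1  50.9 297. ] yaw 135.0 w 34.3 q7 0.72
tool off [-25.8   2.7  11.8] tilt [-0.62 -0.26] rotz 0.0
   [-8.6, 0.9, 4.0] 0.01
   [-8.6, 0.9, 4.0] 0.01
   [-8.6, 0.9, 4.0] 0.01
```

```bash
sed -i 's/^T=.*/T=dict(A=(682.9,35.3),B=(611.2,130.0),C=(588.2,-36.4),D=(516.5,58.3))/' h.py
cat >> h.py <<'E'
    w=np.array([-M[1,2],M[0,2],0])*57.3
    print('fix ang xy',(M.T@w).round(2)[:2],'F',s['wrist_force'].round(1),'Tq',s['ft_torque'].round(3))
E
python3 -m creep '{"hand":[0.6,0.6,0.6,0.6,0.6],"offset":[[-9,0.5,4],[-9,0.5,4],[-7,0,6],[-1,0,6],[0,0,0]],"angular":[[-0.3,-0.1,0],[-0.3,-0.1,0],[0,0,0.5],[0,0,0.5],[0,0,0]]}'
python3 -c "
from h import *
plan('A',134.2,252,4)"
```

```text
time_s: 2.63
tool_pos: [681.5, 39.6, 274.6]
tcp_rot: [0.386, 0.923, 0.002, -0.001]
wrist_force: [-0.3, 0.2, 0.5]
gripper_width: 34.2
t 2.63 pos [681.5  39.6 274.6] yaw 134.6 w 34.2 q7 0.74
tool off [-4.2 -2.1 22.5] tilt [-0.06  0.26] rotz 0.4
   [-1.0, -0.5, 5.6] 0.1
   [-1.0, -0.5, 5.6] 0.1
   [-1.0, -0.5, 5.6] 0.1
   [-1.0, -0.5, 5.6] 0.1
fix ang xy [ 0.14 -0.23] F [-0.3  0.2  0.5] Tq [ 0.036  0.01  -0.002]
```

```bash
python3 -m creep '{"hand":[0.6,0.6,0.6,0.6,0.6],"offset":[[-1,-1,7],[-1,-1,7],[-1,0,6],[0,0,2],[0,0,0]],"angular":[[0,-0.1,0],[0,-0.1,0],[0,0,0.5],[0,0,0],[0,0,0]]}'
python3 -c "
from h import *
plan('A',134.2,252,1)
p=ctrl.camera_params('wrist'); im=ctrl.capture('wrist');cv2.imwrite('pics/w3.png',im)"
```

```text
time_s: 3.05
tool_pos: [681.5, 36.9, 248.8]
tcp_rot: [0.39, 0.921, 0.001, -0.001]
wrist_force: [-1.1, -0.7, 0.1]
gripper_width: 33.9
t 3.05 pos [681.5  36.9 248.8] yaw 134.1 w 33.9 q7 0.74
tool off [-2.2 -0.1 -3.2] tilt [-0.04  0.11] rotz -0.1
   [-2.2, -0.1, -3.2] -0.09
fix ang xy [ 0.05 -0.1 ] F [-1.1 -0.7  0.1] Tq [ 0.029 -0.017 -0.023]
```

View pics/w3.png

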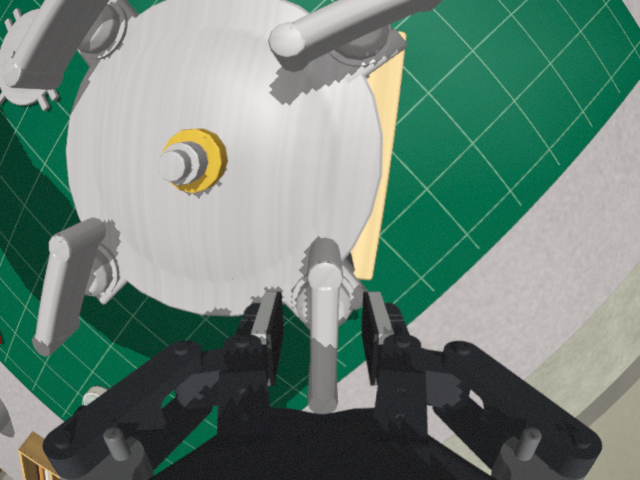

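```bash
python3 -m creep '{"hand":[0.7,0.95,1,1,1],"offset":[[-2,0,-3],[0,0,0],[0,0,0],[0,0,0],[0,0,0]],"angular":[[0,0,0],[0,0,0],[0,0,0],[0,0,0],[0,0,0]]}' 40
python3 -c "
from h import *
plan('A',134.2,252)"
```

```text
time_s: 3.52
tool_pos: [683.2, 35.9, 252.6]
tcp_rot: [0.39, 0.921, 0.001, -0.0]
wrist_force: [0.1, 0.4, -3.3]
gripper_width: 9.1
t 3.52 pos [683.2  35.9 252.6] yaw 134.1 w 9.1 q7 0.74
tool off [-0.2 -0.6  0.6] tilt [-0.    0.14] rotz -0.1
fix ang xy [ 0.09 -0.1 ] F [ 0.1  0.4 -3.3] Tq [-0.039 -0.095 -0.069]
```

```bash
python3 -m creep '{"hand":[1,1,1],"offset":[[0,0,0.1],[0,0,0.1],[0,0,0.1]],"angular":[[0,0,7],[0,0,7],[0,0,7]]}'
python3 -c "
from h import *
plan('A',134.2,252)"
```

```text
time_s: 3.77
tool_pos: [682.9, 35.6, 252.2]
tcp_rot: [0.554, 0.833, 0.001, -0.001]
wrist_force: [0.9, -0.2, -2.8]
gripper_width: 9.3
t 3.77 pos [682.9  35.6 252.2] yaw 112.7 w 9.3 q7 0.45
tool off [-0.3 -0.2  0.2] tilt [-0.02  0.19] rotz -21.5
fix ang xy [ 0.05 -0.18] F [ 0.9 -0.2 -2.8] Tq [-0.015 -0.063  0.085]
```

```bash
python3 -m creep '{"hand":[1,1,1],"offset":[[0,0,0.1],[0,0,0.1],[0,0,0.1]],"angular":[[0,0,7],[0,0,7],[0,0,4]]}'
python3 -c "
from h import *
plan('A',94,252)"
python3 -m creep '{"hand":[1],"offset":[[0,0,0]],"angular":[[0,0,0]]}'
python3 -c "
from h import *
plan('A',94,252)"
```

```text
time_s: 4.02
tool_pos: [682.7, 35.6, 251.9]
tcp_rot: [0.682, 0.732, 0.001, -0.001]
wrist_force: [0.7, -0.6, -1.8]
gripper_width: 9.2
t 4.02 pos [682.7  35.6 251.9] yaw 94.0 w 9.2 q7 0.2
tool off [-0.3  0.2 -0.1] tilt [-0.04  0.17] rotz 0.0
fix ang xy [-0.02 -0.18] F [ 0.7 -0.6 -1.8] Tq [-0.086 -0.1    0.051]
time_s: 4.1
tool_pos: [682.7, 35.7, 251.9]
tcp_rot: [0.683, 0.73, 0.001, -0.001]
wrist_force: [1.3, -0.8, -3.0]
gripper_width: 9.3
t 4.1 pos [682.7  35.7 251.9] yaw 93.9 w 9.3 q7 0.2
tool off [-0.4  0.2 -0.1] tilt [-0.04  0.15] rotz -0.1
fix ang xy [-0.03 -0.15] F [ 1.3 -0.8 -3. ] Tq [-0.161 -0.114 -0.062]
```

```bash
python3 -m creep '{"hand":[0.6,0.6,0.6,0.6,0.6,0.6,0.6,0.6,0.6,0.6],"offset":[[0,0,0],[0,0,0],[0,0,-18],[0,0,-20],[6,-25,0],[7,-35,0],[7,-35,0],[7,-35,0],[7,-30,0],[0,0,0]],"angular":[[0,0,0],[0,0,0],[0,0,0],[0,0,0],[0,-0.1,0],[0,0,0],[0,0,0],[0,0,0],[0,0,0],[0,0,0]]}'
python3 -c "
from h import *
plan('D',93,254,3)"
```

```text
time_s: 4.93
tool_pos: [515.3, 55.7, 292.5]
tcp_rot: [0.675, 0.738, 0.002, 0.001]
wrist_force: [-1.1, 0.3, 0.7]
gripper_width: 34.3
t 4.93 pos [515.3  55.7 292.5] yaw 95.1 w 34.3 q7 0.12
tool off [ 2.4  1.2 38.5] tilt [0.21 0.12] rotz 2.1
   [0.8, 0.5, 12.8] 0.71
   [0.8, 0.5, 12.8] 0.71
   [0.8, 0.4, 12.8] 0.71
fix ang xy [ 0.22 -0.1 ] F [-1.1  0.3  0.7] Tq [-0.007  0.031  0.075]
```

```bash
python3 -m creep '{"hand":[0.6,0.6,0.6,0.6],"offset":[[1,0.5,13],[1,0.5,13],[1,0,11],[0,0,0]],"angular":[[0.2,-0.1,1],[0,0,1],[0,0,0],[0,0,0]]}'
python3 -c "
from h import *
plan('D',93,252,1)"
```

```text
time_s: 5.27
tool_pos: [516.0, 59.6, 257.9]
tcp_rot: [0.684, 0.729, 0.004, 0.001]
wrist_force: [-0.1, 0.1, 0.7]
gripper_width: 34.3
t 5.27 pos [516.   59.6 257.9] yaw 93.6 w 34.3 q7 0.13
tool off [-1.4  0.4  5.9] tilt [0.37 0.23] rotz 0.6
   [-1.4, 0.4, 5.9] 0.63
fix ang xy [ 0.39 -0.21] F [-0.1  0.1  0.7] Tq [ 0.024  0.064 -0.01 ]
```

```bash
python3 -m creep '{"hand":[0.75,0.95,1,1,1],"offset":[[-1,0.3,5],[0,0,0],[0,0,0],[0,0,0],[0,0,0]],"angular":[[0.2,-0.1,0.5],[0,0,0],[0,0,0],[0,0,0],[0,0,0]]}' 40
python3 -c "
from h import *
plan('D',93,252)"
```

```text
time_s: 5.68
tool_pos: [516.2, 58.3, 253.4]
tcp_rot: [0.687, 0.727, 0.001, -0.001]
wrist_force: [-0.4, 1.3, -6.0]
gripper_width: 9.3
t 5.68 pos [516.2  58.3 253.4] yaw 93.3 w 9.3 q7 0.13
tool off [-0.   0.3  1.4] tilt [0.01 0.15] rotz 0.3
fix ang xy [ 0.02 -0.15] F [-0.4  1.3 -6. ] Tq [ 0.089 -0.083  0.014]
```

```bash
python3 -m creep '{"hand":[1,1,1,1],"offset":[[0,0,0.1],[0,0,0.1],[0,0,0.1],[0,0,0.1]],"angular":[[0,0,7],[0,0,7],[0,0,7],[0,0,7]]}'
python3 -c "
from h import *
plan('D',53,252)"
python3 -m creep '{"hand":[1,1],"offset":[[0,0,0.1],[0,0,0.1]],"angular":[[0,0,7],[0,0,5]]}'
python3 -c "
from h import *
plan('D',53,252)"
```

```text
time_s: 6.02
tool_pos: [516.2, 58.2, 252.9]
tcp_rot: [0.845, 0.535, 0.001, -0.001]
wrist_force: [-0.8, -0.5, -6.2]
gripper_width: 9.1
t 6.02 pos [516.2  58.2 252.9] yaw 64.7 w 9.1 q7 -0.24
tool off [0.2 0.3 0.9] tilt [0.02 0.18] rotz 11.7
fix ang xy [-0.06 -0.17] F [-0.8 -0.5 -6.2] Tq [-0.018  0.086  0.105]
time_s: 6.18
tool_pos: [516.1, 58.2, 252.7]
tcp_rot: [0.898, 0.44, 0.001, -0.001]
wrist_force: [-2.0, 0.4, -4.6]
gripper_width: 9.2
t 6.18 pos [516.1  58.2 252.7] yaw 52.2 w 9.2 q7 -0.4
tool off [0.3 0.3 0.7] tilt [0.03 0.15] rotz -0.8
fix ang xy [-0.07 -0.13] F [-2.   0.4 -4.6] Tq [-0.123  0.173  0.106]
```

```bash
python3 -c "
from h import *
plan('C',104.1,252,8)"
```

```text
t 6.18 pos [516.1  58.2 252.7] yaw 52.2 w 9.2 q7 -0.4
tool off [-30.7 114.9   0.5] tilt [0.03 0.15] rotz -51.9
   [-3.8, 14.4, 0.1] -6.48
   [-5.4, 13.8, 0.1] -6.48
   [-7.0, 13.1, 0.1] -6.48
   [-8.4, 12.3, 0.1] -6.48
   [-9.7, 11.2, 0.1] -6.48
   [-10.9, 10.1, 0.1] -6.48
   [-12.0, 8.8, 0.1] -6.48
   [-12.9, 7.4, 0.1] -6.48
fix ang xy [-0.07 -0.13] F [-2.   0.4 -4.6] Tq [-0.123  0.173  0.106]
```

```bash
python3 -m creep '{"hand":[0.6,0.6,0.6,0.6,0.6,0.6,0.6,0.6,0.6,0.6,0.6,0.6],"offset":[[0,0,0],[0,0,0],[0,0,-18],[0,0,-20],[-4,14.5,0],[-5.5,14,0],[-7,13,0],[-8.5,12.5,0],[-10,11,0],[-11,10,0],[-12,9,0],[-13,7.5,6]],"angular":[[0,0,0],[0,0,0],[0,0,0],[0,0,0],[0,0,-6.5],[0,0,-6.5],[0,0,-6.5],[0,0,-6.5],[0,0,-6.5],[0,0,-6.5],[0,0,-6.5],[0,0,-6.5]]}'
python3 -c "
from h import *
plan('C',104.1,253,3)"
```

```text
time_s: 7.18
tool_pos: [599.7, -35.8, 293.7]
tcp_rot: [0.583, 0.813, 0.006, 0.007]
wrist_force: [0.9, -0.0, -0.2]
gripper_width: 34.2
t 7.18 pos [599.7 -35.8 293.7] yaw 108.7 w 34.2 q7 0.51
tool off [  3.3 -11.8  40.5] tilt [1.06 0.11] rotz 4.6
   [1.0, -3.7, 13.6] 1.54
   [0.9, -3.7, 13.6] 1.54
   [0.8, -3.8, 13.6] 1.54
fix ang xy [1.04 0.24] F [ 0.9 -0.  -0.2] Tq [0.046 0.042 0.045]
```

```bash
python3 -m creep '{"hand":[0.6,0.6,0.6,0.6],"offset":[[1,-5,6],[1,-5,12],[1,-2,12],[0,0,8]],"angular":[[0.5,0.1,2],[0.5,0.1,2],[0,0,0.5],[0,0,0]]}'
python3 -c "
from h import *
plan('C',104.1,253,2)"
```

```text
time_s: 7.52
tool_pos: [589.6, -41.3, 255.9]
tcp_rot: [0.616, 0.788, 0.002, 0.003]
wrist_force: [-1.1, 0.2, 0.2]
gripper_width: 34.1
t 7.52 pos [589.6 -41.3 255.9] yaw 104.0 w 34.1 q7 0.47
tool off [ 5.1 -0.2  2.9] tilt [ 0.43 -0.06] rotz -0.1
   [2.6, -0.1, 1.4] -0.04
   [2.6, -0.1, 1.4] -0.04
fix ang xy [0.41 0.17] F [-1.1  0.2  0.2] Tq [ 0.002  0.056 -0.069]
```

```bash
python3 -m creep '{"hand":[0.6,0.6],"offset":[[4,0,2],[1,0,0]],"angular":[[0.2,0.1,0],[0,0,0]]}'
python3 -c "
from h import *
plan('C',104.1,253)"
python3 -m creep '{"hand":[0.95,1,1,1],"offset":[[0,0,0],[0,0,0],[0,0,0],[0,0,0]],"angular":[[0,0,0],[0,0,0],[0,0,0],[0,0,0]]}' 40
python3 -c "
from h import *
plan('C',104.1,253)"
```

```text
time_s: 7.68
tool_pos: [586.8, -35.4, 251.5]
tcp_rot: [0.616, 0.788, -0.0, -0.0]
wrist_force: [-0.0, 0.1, 0.4]
gripper_width: 34.0
t 7.68 pos [586.8 -35.4 251.5] yaw 103.9 w 34.0 q7 0.46
tool off [-1.3  1.1 -1.5] tilt [-0.02 -0.02] rotz -0.2
fix ang xy [-0.03  0.02] F [-0.   0.1  0.4] Tq [ 0.015  0.024 -0.016]
time_s: 8.02
tool_pos: [587.6, -33.6, 251.8]
tcp_rot: [0.615, 0.788, 0.0, 0.001]
wrist_force: [0.9, -1.4, -5.8]
gripper_width: 8.8
t 8.02 pos [587.6 -33.6 251.8] yaw 104.0 w 8.8 q7 0.46
tool off [-2.9 -0.1 -1.2] tilt [ 0.09 -0.06] rotz -0.1
fix ang xy [0.07 0.08] F [ 0.9 -1.4 -5.8] Tq [-0.377  0.07  -0.059]
```

```bash
python3 -m creep '{"hand":[1,1,1,1],"offset":[[0,0.3,0.1],[0,0.3,0.1],[0,0.3,0.1],[0,0.3,0.1]],"angular":[[0,0,7],[0,0,7],[0,0,7],[0,0,7]]}'
python3 -c "
from h import *
plan('C',64,252)"
python3 -m creep '{"hand":[1,1],"offset":[[0,0.3,0.1],[0,0.3,0.1]],"angular":[[0,0,7],[0,0,5]]}'
python3 -c "
from h import *
plan('B',73,292,8)"
```

```text
time_s: 8.35
tool_pos: [588.7, -33.5, 251.3]
tcp_rot: [0.791, 0.612, 0.0, 0.001]
wrist_force: [2.1, -1.4, -6.9]
gripper_width: 9.2
t 8.35 pos [588.7 -33.5 251.3] yaw 75.5 w 9.2 q7 0.08
tool off [-2.9  0.3 -0.7] tilt [ 0.09 -0.04] rotz 11.5
fix ang xy [0.1  0.01] F [ 2.1 -1.4 -6.9] Tq [-0.209 -0.223  0.131]
time_s: 8.52
tool_pos: [589.1, -33.6, 251.1]
tcp_rot: [0.853, 0.522, 0.0, 0.001]
wrist_force: [1.3, -1.5, -5.0]
gripper_width: 9.3
t 8.52 pos [589.1 -33.6 251.1] yaw 62.9 w 9.3 q7 -0.08
tool off [155.7 -54.7 -41. ] tilt [ 0.08 -0.05] rotz -10.1
   [19.5, -6.8, -5.1] -1.26
   [19.6, -6.4, -5.1] -1.26
   [19.7, -6.0, -5.1] -1.26
   [19.9, -5.6, -5.1] -1.26
   [20.0, -5.1, -5.1] -1.26
   [20.1, -4.7, -5.1] -1.26
   [20.2, -4.2, -5.1] -1.26
   [20.3, -3.8, -5.1] -1.26
fix ang xy [0.09 0.  ] F [ 1.3 -1.5 -5. ] Tq [-0.192 -0.071  0.108]
```

```bash
python3 -m creep '{"hand":[0.6,0.6,0.6,0.6,0.6,0.6,0.6,0.6,0.6,0.6],"offset":[[0,0,0],[0,0,0],[0,0,-18],[0,0,-20],[28,-9.5,-1],[33,-10,0],[34,-9,0],[34,-8,0],[28,-6,0],[0,0,0]],"angular":[[0,0,0],[0,0,0],[0,0,0],[0,0,0],[0,0,-2],[0,0,-2],[0,0,-1.5],[0,0,-1.5],[0,0,-1],[0,0,0]]}'
python3 -c "
from h import *
plan('B',73,253,3)"
```

```text
time_s: 9.35
tool_pos: [611.2, 132.2, 296.1]
tcp_rot: [0.807, 0.591, 0.003, 0.0]
wrist_force: [-0.7, 0.9, -0.7]
gripper_width: 34.4
t 9.35 pos [611.2 132.2 296.1] yaw 72.4 w 34.4 q7 -0.25
tool off [-2.2  0.5 43.1] tilt [0.26 0.13] rotz -0.6
   [-0.7, 0.2, 14.4] -0.2
   [-0.7, 0.2, 14.4] -0.2
   [-0.7, 0.2, 14.4] -0.2
fix ang xy [ 0.21 -0.2 ] F [-0.7  0.9 -0.7] Tq [ 0.045 -0.014  0.003]
```

```bash
python3 -m creep '{"hand":[0.6,0.6,0.6,0.6,0.6],"offset":[[-1,0,13],[-1,0,14],[-0.5,0,13],[0,0,3],[0,0,0]],"angular":[[0.1,-0.1,-0.5],[0.1,-0.1,0],[0,0,0],[0,0,0],[0,0,0]]}'
python3 -c "
from h import *
plan('B',73,252,1)"
```

```text
time_s: 9.77
tool_pos: [609.6, 129.0, 249.4]
tcp_rot: [0.801, 0.598, -0.0, -0.0]
wrist_force: [-0.8, -0.7, -0.6]
gripper_width: 34.1
t 9.77 pos [609.6 129.  249.4] yaw 73.5 w 34.1 q7 -0.19
tool off [ 1.4  1.3 -2.6] tilt [-0.03  0.02] rotz 0.5
   [1.4, 1.3, -2.6] 0.51
fix ang xy [-0.04 -0.01] F [-0.8 -0.7 -0.6] Tq [-0.014 -0.064  0.017]
```

```bash
python3 -m creep '{"hand":[0.7,0.95,1,1,1],"offset":[[1,1,-2.5],[0,0,0],[0,0,0],[0,0,0],[0,0,0]],"angular":[[0,0,0.5],[0,0,0],[0,0,0],[0,0,0],[0,0,0]]}' 40
python3 -c "
from h import *
plan('B',73,252)"
python3 -m creep '{"hand":[1,1,1,1],"offset":[[0,0,0.1],[0,0,0.1],[0,0,0.1],[0,0,0.1]],"angular":[[0,0,7],[0,0,7],[0,0,7],[0,0,7]]}'
python3 -c "
from h import *
plan('B',33,252)"
python3 -m creep '{"hand":[1,1],"offset":[[0,0,0.1],[0,0,0.1]],"angular":[[0,0,7],[0,0,5]]}'
python3 -c "
from h import *
plan('A',94,292,10)"
```

```text
time_s: 10.18
tool_pos: [609.6, 127.4, 251.7]
tcp_rot: [0.805, 0.593, -0.002, -0.002]
wrist_force: [1.6, 0.9, -5.9]
gripper_width: 9.5
t 10.18 pos [609.6 127.4 251.7] yaw 72.8 w 9.5 q7 -0.2
tool off [ 3.   0.7 -0.3] tilt [-0.26  0.03] rotz -0.2
fix ang xy [-0.26  0.04] F [ 1.6  0.9 -5.9] Tq [ 0.025 -0.439  0.004]
time_s: 10.52
tool_pos: [608.3, 128.1, 251.2]
tcp_rot: [0.926, 0.377, -0.003, -0.003]
wrist_force: [-1.2, 1.7, -5.6]
gripper_width: 9.1
t 10.52 pos [608.3 128.1 251.2] yaw 44.3 w 9.1 q7 -0.58
tool off [ 3.4  0.6 -0.8] tilt [-0.4   0.16] rotz 11.3
fix ang xy [-0.39  0.17] F [-1.2  1.7 -5.6] Tq [ 0.084 -0.011  0.145]
time_s: 10.68
tool_pos: [607.8, 128.7, 251.0]
tcp_rot: [0.962, 0.274, -0.003, -0.003]
wrist_force: [-0.9, 1.2, -4.1]
gripper_width: 9.2
t 10.68 pos [607.8 128.7 251. ] yaw 31.8 w 9.2 q7 -0.74
tool off [ 14.5 118.6 -41.8] tilt [-0.43  0.19] rotz -62.2
   [1.5, 11.9, -4.1] -6.22
   [0.2, 12.0, -4.1] -6.22
   [-1.1, 11.9, -4.1] -6.22
   [-2.4, 11.7, -4.1] -6.22
   [-3.7, 11.4, -4.1] -6.22
   [-4.9, 10.9, -4.1] -6.22
   [-6.0, 10.3, -4.1] -6.22
   [-7.1, 9.6, -4.1] -6.22
   [-8.1, 8.8, -4.1] -6.22
   [-9.0, 7.9, -4.1] -6.22
fix ang xy [-0.39  0.27] F [-0.9  1.2 -4.1] Tq [-0.037 -0.136  0.091]
```

```bash
sed -i "s/'Tq',s\['ft_torque'\].round(3))/'Tq',s['ft_torque'].round(3),'e7',round(s['joint_efforts'][6],4))/" h.py
python3 -c "
from h import *
plan('D',52.2,292,5)"
```

```text
t 10.68 pos [607.8 128.7 251. ] yaw 31.8 w 9.2 q7 -0.74
tool off [-114.9   11.5  -40.5] tilt [-0.43  0.19] rotz -20.4
   [-22.9, 2.3, -8.2] -4.09
   [-23.0, 0.7, -8.2] -4.09
   [-23.0, -0.9, -8.2] -4.09
   [-22.9, -2.6, -8.2] -4.09
   [-22.7, -4.2, -8.2] -4.09
fix ang xy [-0.39  0.27] F [-0.9  1.2 -4.1] Tq [-0.037 -0.136  0.091] e7 0.8877
```

```bash
python3 -m creep '{"hand":[0.6,0.6,0.6,0.6,0.6,0.6,0.6,0.6,0.6,0.6],"offset":[[0,0,0],[0,0,0],[0,0,-18],[0,0,-20],[-23,2,0],[-23,1,0],[-23,-1,0],[-23,-2.5,0],[-23,-4,0],[0,0,0]],"angular":[[0,0,0],[0,0,0],[-0.2,0.1,0],[-0.2,0.1,0],[0,0,-4],[0,0,-4],[0,0,-4],[0,0,-4],[0,0,-3],[0,0,0]]}'
python3 -c "
from h import *
plan('D',52.2,252,3)"
```

```text
time_s: 11.52
tool_pos: [517.6, 52.9, 294.4]
tcp_rot: [0.894, 0.449, 0.004, 0.003]
wrist_force: [-0.5, 0.3, 0.1]
gripper_width: 34.2
t 11.52 pos [517.6  52.9 294.4] yaw 53.3 w 34.2 q7 -0.41
tool off [ 3.5 -4.5 42.4] tilt [ 0.61 -0.14] rotz 1.1
   [1.2, -1.4, 14.1] 0.37
   [1.2, -1.4, 14.1] 0.37
   [1.2, -1.4, 14.1] 0.37
fix ang xy [ 0.57 -0.25] F [-0.5  0.3  0.1] Tq [-0.018  0.106 -0.033] e7 0.8141
```

```bash
python3 -m creep '{"hand":[0.6,0.6,0.6,0.6,0.6],"offset":[[1,-2,13],[1,-1.5,14],[1,-0.5,13],[0,0,2],[0,0,0]],"angular":[[0.3,-0.1,0.5],[0.2,-0.1,0.5],[0,0,0],[0,0,0],[0,0,0]]}'
python3 -c "
from h import *
plan('D',52.2,251,1)"
```

```text
time_s: 11.93
tool_pos: [519.1, 57.7, 251.8]
tcp_rot: [0.897, 0.442, 0.004, 0.0]
wrist_force: [-0.5, -1.1, 0.3]
gripper_width: 34.2
t 11.93 pos [519.1  57.7 251.8] yaw 52.5 w 34.2 q7 -0.36
tool off [-1.1 -2.4  0.8] tilt [0.47 0.2 ] rotz 0.3
   [-1.1, -2.4, 0.8] 0.3
fix ang xy [ 0.25 -0.45] F [-0.5 -1.1  0.3] Tq [ 0.036 -0.011 -0.002] e7 0.0933
```

```bash
python3 -m creep '{"hand":[0.7,0.95,1,1,1],"offset":[[-1,-2,0.5],[0,0,0],[0,0,0],[0,0,0],[0,0,0]],"angular":[[0.2,-0.3,0.3],[0,0,0],[0,0,0],[0,0,0],[0,0,0]]}' 40
python3 -c "
from h import *
plan('D',52,251)"
for r in 7 ; do python3 -m creep '{"hand":[1,1,1],"offset":[[0,0,0.1],[0,0,0.1],[0,0,0.1]],"angular":[[0,0,7],[0,0,6],[0,0,6]]}' >/dev/null; done
python3 -c "
from h import *
plan('D',28,251)"
python3 -m creep '{"hand":[1],"offset":[[0,0,0.1]],"angular":[[0,0,6]]}' >/dev/null
python3 -c "
from h import *
plan('A',94,292,9)"
```

```text
time_s: 12.35
tool_pos: [516.7, 59.1, 251.4]
tcp_rot: [0.898, 0.441, 0.0, -0.001]
wrist_force: [1.1, -1.9, -7.6]
gripper_width: 9.1
t 12.35 pos [516.7  59.1 251.4] yaw 52.3 w 9.1 q7 -0.37
tool off [-0.8  0.4  0.4] tilt [-0.04  0.08] rotz 0.3
fix ang xy [-0.08 -0.04] F [ 1.1 -1.9 -7.6] Tq [-0.257 -0.314 -0.025] e7 0.0428
t 12.6 pos [516.8  58.9 251.2] yaw 32.8 w 9.5 q7 -0.61
tool off [-0.6  0.3  0.2] tilt [0.03 0.06] rotz 4.8
fix ang xy [-0.03 -0.05] F [-0.4 -1.7 -6.1] Tq [-0.323 -0.089  0.091] e7 1.5179
t 12.68 pos [516.8  58.9 251. ] yaw 26.6 w 9.1 q7 -0.69
tool off [138.   95.3 -40.9] tilt [0.04 0.04] rotz -67.4
   [15.3, 10.6, -4.6] -7.49
   [13.8, 12.5, -4.6] -7.49
   [12.1, 14.2, -4.6] -7.49
   [10.1, 15.7, -4.6] -7.49
   [8.0, 16.8, -4.6] -7.49
   [5.7, 17.7, -4.6] -7.49
   [3.4, 18.3, -4.6] -7.49
   [0.9, 18.6, -4.6] -7.49
   [-1.5, 18.6, -4.6] -7.49
fix ang xy [-0.01 -0.05] F [ 0.1 -0.4 -5.9] Tq [-0.346 -0.052  0.152] e7 1.4601
```

```bash
python3 -m creep '{"hand":[0.6,0.6,0.6,0.6,0.6,0.6,0.6,0.6,0.6,0.6,0.6,0.6],"offset":[[0,0,0],[0,0,-10],[0,0,-30],[15,10.5,0],[14,12.5,0],[12,14,0],[10,15.5,0],[8,17,0],[6,17.5,0],[3,18,0],[1,18.5,0],[-1,16,0]],"angular":[[0,0,0],[0,0,0],[0,0,0],[0,0,-7],[0,0,-7],[0,0,-7],[0,0,-7],[0,0,-7],[0,0,-7],[0,0,-7],[0,0,-7],[0,0,-6]]}'
python3 -c "
from h import *
plan('A',94,252,3)"
```

```text
time_s: 13.68
tool_pos: [685.7, 34.0, 307.1]
tcp_rot: [0.702, 0.712, 0.003, 0.005]
wrist_force: [-0.7, 0.3, -0.1]
gripper_width: 34.0
t 13.68 pos [685.7  34.  307.1] yaw 90.8 w 34.0 q7 0.17
tool off [ 1.5 -3.4 55.1] tilt [ 0.66 -0.14] rotz -3.2
   [0.4, -0.9, 18.4] -1.08
   [0.5, -0.9, 18.4] -1.08
   [0.5, -0.9, 18.4] -1.08
fix ang xy [0.65 0.15] F [-0.7  0.3 -0.1] Tq [ 0.002 -0.01   0.006] e7 -1.7361
```

```bash
python3 -m creep '{"hand":[0.6,0.6,0.6,0.6,0.6],"offset":[[1,-3,14],[0.5,-1,17],[0,0,17],[0,0,5],[0,0,0]],"angular":[[0.3,0.1,-1.5],[0.2,0,-1.5],[0,0,0],[0,0,0],[0,0,0]]}'
python3 -c "
from h import *
plan('A',94,251,1)"
```

```text
time_s: 14.1
tool_pos: [688.6, 31.5, 260.7]
tcp_rot: [0.675, 0.738, 0.004, 0.007]
wrist_force: [0.3, 0.1, 0.1]
gripper_width: 34.2
t 14.1 pos [688.6  31.5 260.7] yaw 95.1 w 34.2 q7 0.25
tool off [ 4.3 -5.5  9.6] tilt [ 0.93 -0.22] rotz 1.1
   [4.3, -5.3, 9.7] 1.12
fix ang xy [0.91 0.31] F [0.3 0.1 0.1] Tq [-0.019  0.018  0.023] e7 0.0897
```

```bash
python3 -m creep '{"hand":[0.6,0.6,0.6],"offset":[[3,-4,3],[1,-1.5,4],[0,0,0]],"angular":[[0.5,0.2,1],[0.4,0.1,0],[0,0,0]]}'
python3 -c "
from h import *
plan('A',94,251,1)"
```

```text
time_s: 14.35
tool_pos: [683.0, 35.1, 256.4]
tcp_rot: [0.681, 0.732, 0.001, 0.001]
wrist_force: [0.5, 0.2, -0.3]
gripper_width: 34.0
t 14.35 pos [683.   35.1 256.4] yaw 94.1 w 34.0 q7 0.24
tool off [ 0.2 -0.1  5.4] tilt [0.1  0.01] rotz 0.1
   [0.2, -0.1, 5.4] 0.14
fix ang xy [ 0.1 -0. ] F [ 0.5  0.2 -0.3] Tq [ 0.008 -0.01   0.025] e7 -0.0098
```

```bash
python3 -m creep '{"hand":[0.6,0.95,1,1,1],"offset":[[0,0,5],[0,0,0],[0,0,0],[0,0,0],[0,0,0]],"angular":[[0.1,0,0],[0,0,0],[0,0,0],[0,0,0],[0,0,0]]}' 40
python3 -c "
from h import *
plan('A',94,251)"
python3 -m creep '{"hand":[1,1,1],"offset":[[0,0,0.1],[0,0,0.1],[0,0,0.1]],"angular":[[0,0,7],[0,0,6],[0,0,6]]}' >/dev/null
python3 -c "
from h import *
plan('A',28,251)"
python3 -m creep '{"hand":[1],"offset":[[0,0,0.1]],"angular":[[0,0,6]]}' >/dev/null
python3 -c "
from h import *
plan('C',62.9,292,5)"
```

```text
time_s: 14.77
tool_pos: [682.7, 35.6, 252.8]
tcp_rot: [0.681, 0.733, 0.0, 0.0]
wrist_force: [0.6, 0.5, -3.5]
gripper_width: 9.2
t 14.77 pos [682.7  35.6 252.8] yaw 94.2 w 9.2 q7 0.24
tool off [-0.3  0.2  1.8] tilt [0.02 0.01] rotz 0.2
fix ang xy [ 0.02 -0.01] F [ 0.6  0.5 -3.5] Tq [ 0.017 -0.366 -0.099] e7 0.0468
t 15.02 pos [682.4  35.5 252.5] yaw 74.7 w 9.0 q7 -0.02
tool off [-0.1  0.5  1.5] tilt [0.01 0.08] rotz 46.7
fix ang xy [-0.01 -0.08] F [-0.8 -0.6 -0.4] Tq [-0.019  0.231  0.086] e7 1.6444
t 15.1 pos [682.3  35.6 252.4] yaw 68.4 w 9.1 q7 -0.11
tool off [-101.5  -61.1  -39.7] tilt [-0.    0.08] rotz 5.5
   [-20.3, -12.2, -7.9] 1.11
   [-20.5, -11.8, -7.9] 1.11
   [-20.8, -11.4, -7.9] 1.11
   [-21.0, -11.0, -7.9] 1.11
   [-21.2, -10.6, -7.9] 1.11
fix ang xy [-0.03 -0.08] F [-1.7  0.1 -0.5] Tq [-0.057  0.215  0.072] e7 1.5816
```

```bash
python3 -m creep '{"hand":[0.6,0.6,0.6,0.6,0.6,0.6,0.6,0.6,0.6,0.6],"offset":[[0,0,0],[0,0,-6],[0,0,-25],[-22,-12,0],[-22,-12,0],[-22,-12,0],[-22,-12,0],[-18,-10,0],[0,0,0],[0,0,0]],"angular":[[0,0,0],[0,0,0],[0,0,0],[0,0,1],[0,0,1],[0,0,1],[0,0,1],[0,0,1],[0,0,0],[0,0,0]]}'
python3 -c "
from h import *
plan('C',62.9,252,3)"
```

```text
time_s: 15.93
tool_pos: [586.8, -41.4, 288.4]
tcp_rot: [0.843, 0.537, 0.003, 0.002]
wrist_force: [0.2, 0.9, 0.4]
gripper_width: 34.4
t 15.93 pos [586.8 -41.4 288.4] yaw 65.0 w 34.4 q7 -0.05
tool off [ 5.  -1.1 36.4] tilt [0.46 0.02] rotz 2.1
   [1.7, -0.3, 12.1] 0.69
   [1.7, -0.3, 12.1] 0.69
   [1.7, -0.3, 12.1] 0.69
fix ang xy [ 0.4  -0.21] F [0.2 0.9 0.4] Tq [-0.028  0.023 -0.045] e7 -0.0065
```

```bash
python3 -m creep '{"hand":[0.6,0.6,0.6,0.6,0.6],"offset":[[2,-0.5,12],[2,-0.5,13],[1,0,11],[0,0,0],[0,0,0]],"angular":[[0.2,-0.1,1],[0.2,-0.1,1],[0,0,0],[0,0,0],[0,0,0]]}'
python3 -c "
from h import *
plan('C',62.9,251,1)"
```

```text
time_s: 16.35
tool_pos: [591.0, -34.0, 248.5]
tcp_rot: [0.851, 0.524, 0.001, 0.0]
wrist_force: [0.1, -0.5, -0.0]
gripper_width: 34.1
t 16.35 pos [591.  -34.  248.5] yaw 63.3 w 34.1 q7 -0.05
tool off [-3.5 -1.4 -2.5] tilt [0.08 0.05] rotz 0.4
   [-3.5, -1.4, -2.5] 0.36
fix ang xy [ 0.05 -0.08] F [ 0.1 -0.5 -0. ] Tq [-0.046 -0.003  0.058] e7 0.0091
```

```bash
python3 -m creep '{"hand":[0.6,0.6,0.95,1,1,1],"offset":[[-3,-1,-2],[0,0,0],[0,0,0],[0,0,0],[0,0,0],[0,0,0]],"angular":[[0,0,0.3],[0,0,0],[0,0,0],[0,0,0],[0,0,0],[0,0,0]]}' 40
python3 -c "
from h import *
plan('C',62.9,251)"
python3 -m creep '{"hand":[1,1,1],"offset":[[0,0,0.1],[0,0,0.1],[0,0,0.1]],"angular":[[0,0,7],[0,0,6],[0,0,6]]}' >/dev/null
python3 -c "
from h import *
plan('C',28,251)"
python3 -m creep '{"hand":[1],"offset":[[0,0,0.1]],"angular":[[0,0,6]]}' >/dev/null
python3 -c "
from h import *
plan('B',31.8,292,5)"
```

```text
time_s: 16.85
tool_pos: [588.6, -35.6, 249.8]
tcp_rot: [0.852, 0.523, -0.0, -0.0]
wrist_force: [0.3, 0.3, -5.8]
gripper_width: 9.1
t 16.85 pos [588.6 -35.6 249.8] yaw 63.0 w 9.1 q7 -0.05
tool off [-0.9  0.  -1.2] tilt [-0.05  0.03] rotz 0.1
fix ang xy [-0.06 -0.  ] F [ 0.3  0.3 -5.8] Tq [-0.133 -0.381 -0.031] e7 0.0483
t 17.1 pos [588.6 -35.7 249.4] yaw 43.6 w 9.6 q7 -0.31
tool off [-0.8  0.3 -1.6] tilt [0.01 0.06] rotz 15.6
fix ang xy [-0.03 -0.05] F [-0.4  0.4 -4.3] Tq [-0.079  0.078  0.094] e7 1.6011
t 17.18 pos [588.6 -35.7 249.3] yaw 37.3 w 9.4 q7 -0.39
tool off [ 118.4 -118.2  -42.5] tilt [0.03 0.05] rotz 5.5
   [23.7, -23.6, -8.5] 1.09
   [23.2, -24.1, -8.5] 1.09
   [22.7, -24.5, -8.5] 1.09
   [22.3, -24.9, -8.5] 1.09
   [21.8, -25.4, -8.5] 1.09
fix ang xy [-0.03 -0.05] F [-0.3 -0.2 -4.2] Tq [-0.128  0.052  0.032] e7 1.546
```

```bash
python3 -m creep '{"hand":[0.6,0.6,0.6,0.6,0.6,0.6,0.6,0.6,0.6,0.6],"offset":[[0,0,0],[0,0,-8],[0,0,-28],[20,-20,-2],[25,-25,0],[24,-25,0],[24,-25,0],[24,-25,0],[4,-4,0],[0,0,0]],"angular":[[0,0,0],[0,0,0],[0,0,0],[0,0,1],[0,0,1],[0,0,1],[0,0,1],[0,0,1],[0,0,0],[0,0,0]]}'
python3 -c "
from h import *
plan('B',31.8,252,3)"
```

```text
time_s: 18.02
tool_pos: [618.9, 139.3, 297.0]
tcp_rot: [0.958, 0.286, 0.005, 0.001]
wrist_force: [1.0, -0.7, -0.3]
gripper_width: 34.4
t 18.02 pos [618.9 139.3 297. ] yaw 33.2 w 34.4 q7 -0.76
tool off [-11.9   3.3  44.9] tilt [0.58 0.04] rotz 1.4
   [-3.8, 1.2, 15.0] 0.47
   [-3.8, 1.2, 15.0] 0.47
   [-3.8, 1.2, 15.0] 0.47
fix ang xy [ 0.29 -0.51] F [ 1.  -0.7 -0.3] Tq [-0.015 -0.007 -0.029] e7 -0.3715
```

```bash
python3 -m creep '{"hand":[0.6,0.6,0.6,0.6,0.6],"offset":[[-5,1.5,12],[-4,1,14],[-2,0,14],[0,0,3],[0,0,0]],"angular":[[0.2,-0.3,1],[0.1,-0.2,0],[0,0,0],[0,0,0],[0,0,0]]}'
python3 -c "
from h import *
plan('B',31.8,251,1)"
```

```text
time_s: 18.43
tool_pos: [609.5, 125.1, 251.2]
tcp_rot: [0.961, 0.278, -0.0, 0.0]
wrist_force: [0.0, 0.1, 0.6]
gripper_width: 34.1
t 18.43 pos [609.5 125.1 251.2] yaw 32.2 w 34.1 q7 -0.71
tool off [ 4.1 -3.3  0.2] tilt [-0.03 -0.03] rotz 0.4
   [4.1, -3.3, 0.2] 0.44
fix ang xy [0.01 0.04] F [0.  0.1 0.6] Tq [ 0.036 -0.073 -0.003] e7 0.082
```

```bash
python3 -m creep '{"hand":[0.6,0.6,0.95,1,1,1],"offset":[[3.5,-3,0],[0,0,0],[0,0,0],[0,0,0],[0,0,0],[0,0,0]],"angular":[[0,0,0.3],[0,0,0],[0,0,0],[0,0,0],[0,0,0],[0,0,0]]}' 40
python3 -c "
from h import *
plan('B',31.8,251)"
python3 -m creep '{"hand":[1,1,1],"offset":[[0,0,0.1],[0,0,0.1],[0,0,0.1]],"angular":[[0,0,7],[0,0,6],[0,0,6]]}' >/dev/null
python3 -c "
from h import *
plan('B',28,251)"
python3 -m creep '{"hand":[1],"offset":[[0,0,0.1]],"angular":[[0,0,6]]}' >/dev/null
python3 -c "
from h import *
plan('D',26.6,292,5)"
```

```text
time_s: 18.93
tool_pos: [609.0, 129.6, 251.8]
tcp_rot: [0.962, 0.274, -0.002, -0.003]
wrist_force: [2.9, -1.5, -8.1]
gripper_width: 9.0
t 18.93 pos [609.  129.6 251.8] yaw 31.8 w 9.0 q7 -0.72
tool off [2.1 0.8 0.8] tilt [-0.35  0.24] rotz 0.0
fix ang xy [-0.38  0.17] F [ 2.9 -1.5 -8.1] Tq [-0.854 -0.703 -0.046] e7 0.0475
t 19.18 pos [608.8 130.  251.4] yaw 12.4 w 9.4 q7 -0.98
tool off [2.4 0.5 0.4] tilt [-0.34  0.29] rotz -15.6
fix ang xy [-0.35  0.27] F [-0.1  0.7 -2.3] Tq [-0.018  0.1    0.101] e7 1.6524
t 19.27 pos [608.8 130.2 251.3] yaw 6.1 w 9.3 q7 -1.06
tool off [-99.6  61.5 -40.5] tilt [-0.33  0.29] rotz -20.5
   [-19.9, 12.3, -8.1] -4.1
   [-20.7, 10.9, -8.1] -4.1
   [-21.4, 9.4, -8.1] -4.1
   [-22.1, 7.8, -8.1] -4.1
   [-22.6, 6.2, -8.1] -4.1
fix ang xy [-0.33  0.3 ] F [-0.2  0.8 -3.6] Tq [-0.087  0.015  0.082] e7 1.5867
```

```bash
sed -i 's/B=(611.2,130.0)/B=(610.0,129.8)/' h.py
python3 -m creep '{"hand":[0.6,0.6,0.6,0.6,0.6,0.6,0.6,0.6,0.6,0.6],"offset":[[0,0,0],[0,0,-8],[0,0,-28],[-19,11.5,0],[-20,10.5,0],[-21,9,0],[-21,7.5,0],[-18,5,0],[0,0,0],[0,0,0]],"angular":[[0,0,0],[0,0,0],[-0.3,0.2,0],[0,0,-4],[0,0,-4],[0,0,-4],[0,0,-4],[0,0,-3],[0,0,0],[0,0,0]]}'
python3 -c "
from h import *
plan('D',26.6,252,3)"
```

```text
time_s: 20.1
tool_pos: [524.1, 58.8, 295.6]
tcp_rot: [0.971, 0.239, 0.005, 0.002]
wrist_force: [-0.6, -0.0, -0.0]
gripper_width: 34.4
t 20.1 pos [524.1  58.8 295.6] yaw 27.7 w 34.4 q7 -0.73
tool off [-7.4 -3.3 43.5] tilt [ 0.6  -0.09] rotz 1.1
   [-2.3, -1.0, 14.5] 0.35
   [-2.3, -1.0, 14.5] 0.35
   [-2.3, -1.0, 14.5] 0.35
fix ang xy [ 0.36 -0.48] F [-0.6 -0.  -0. ] Tq [ 0.056 -0.009  0.006] e7 0.1907
```

```bash
python3 -m creep '{"hand":[0.6,0.6,0.6,0.6,0.6],"offset":[[-3.5,-1.5,13],[-3,-1.5,14],[0,0,13],[0,0,3],[0,0,0]],"angular":[[0.2,-0.2,0.5],[0.1,-0.2,0],[0,0,0],[0,0,0],[0,0,0]]}'
python3 -c "
from h import *
plan('D',26.6,251,1)"
```

```text
time_s: 20.52
tool_pos: [520.3, 59.9, 251.1]
tcp_rot: [0.972, 0.236, 0.003, 0.0]
wrist_force: [0.9, -0.5, 0.5]
gripper_width: 34.2
t 20.52 pos [520.3  59.9 251.1] yaw 27.4 w 34.2 q7 -0.66
tool off [-4.1 -0.4  0.1] tilt [0.39 0.07] rotz 0.8
   [-4.1, -0.4, 0.1] 0.75
fix ang xy [ 0.12 -0.38] F [ 0.9 -0.5  0.5] Tq [0.015 0.014 0.008] e7 0.1422
```

```bash
cat > tq.py <<'E'
from h import *
s=ctrl.observe(); print('t %.2f yaw %.1f Tz %.3f F %s z %.1f'%(s['time_s'],yaw(s['tcp_rot']),s['ft_torque'][2],s['wrist_force'].round(1),s['tool_pos'][2]), (np.array(s['tool_pos'][:2])).round(1))
E
python3 -m creep '{"hand":[0.6,0.6,0.95,1,1,1],"offset":[[-3.5,-0.3,0],[0,0,0],[0,0,0],[0,0,0],[0,0,0],[0,0,0]],"angular":[[0.1,-0.3,0.5],[0,0,0],[0,0,0],[0,0,0],[0,0,0],[0,0,0]]}' 40 >/dev/null
python3 tq.py
python3 -m creep '{"hand":[1,1],"offset":[[0,0,0.1],[0,0,0.1]],"angular":[[0,0,7],[0,0,6]]}' >/dev/null
python3 tq.py
python3 -m creep '{"hand":[1],"offset":[[0,0,0.1]],"angular":[[0,0,4]]}' >/dev/null
python3 tq.py
python3 -m creep '{"hand":[1],"offset":[[0,0,0.1]],"angular":[[0,0,3]]}' >/dev/null
python3 tq.py
python3 -c "
from h import *
plan('A',68.4,292,9)"
```

```text
t 21.02 yaw 26.9 Tz -0.018 F [ 1.8 -0.  -7.1] z 251.5 [517.6  59.3]
t 21.18 yaw 13.7 Tz 0.135 F [ 0.5  0.1 -5.3] z 251.4 [517.7  59. ]
t 21.27 yaw 9.4 Tz 0.087 F [-0.4  0.7 -3. ] z 251.3 [517.7  58.8]
t 21.35 yaw 6.2 Tz 0.098 F [-0.2 -0.4 -1.1] z 251.2 [517.7  58.8]
t 21.35 pos [517.7  58.8 251.2] yaw 6.2 w 9.0 q7 -0.93
tool off [161.8  41.2 -40.4] tilt [ 0.13 -0.07] rotz -62.2
   [18.0, 4.6, -4.5] -6.91
   [17.3, 6.7, -4.5] -6.91
   [16.4, 8.7, -4.5] -6.91
   [15.2, 10.6, -4.5] -6.91
   [13.8, 12.4, -4.5] -6.91
   [12.2, 14.0, -4.5] -6.91
   [10.4, 15.3, -4.5] -6.91
   [8.5, 16.5, -4.5] -6.91
   [6.5, 17.4, -4.5] -6.91
fix ang xy [ 0.09 -0.12] F [-0.2 -0.4 -1.1] Tq [-0.066  0.179  0.098] e7 0.4245
```

```bash
python3 -m creep '{"hand":[0.6,0.6,0.6,0.6,0.6,0.6,0.6,0.6,0.6,0.6,0.6,0.6],"offset":[[0,0,0],[0,0,-8],[0,0,-27],[18,4.5,0],[17.5,6.5,0],[16,8.5,0],[15,10.5,0],[13,12,0],[12,13.5,0],[10,15,0],[8.5,16,0],[5,14,0]],"angular":[[0,0,0],[0,0,0],[0,0,0],[0,0,-7],[0,0,-7],[0,0,-7],[0,0,-7],[0,0,-7],[0,0,-7],[0,0,-7],[0,0,-7],[0,0,-4]]}' >/dev/null
python3 -m creep '{"hand":[0.6],"offset":[[0,0,4]],"angular":[[0,0,0]]}' 
python3 -c "
from h import *
plan('A',68.4,252,3)"
```

```text
time_s: 22.43
tool_pos: [685.4, 37.6, 295.9]
tcp_rot: [0.827, 0.562, 0.004, 0.006]
wrist_force: [-0.7, -0.3, 0.3]
gripper_width: 34.2
t 22.43 pos [685.4  37.6 295.9] yaw 68.4 w 34.2 q7 -0.13
tool off [-3.  -2.1 43.8] tilt [ 0.79 -0.31] rotz 0.0
   [-1.0, -0.5, 14.6] 0.0
   [-1.0, -0.5, 14.6] 0.0
   [-1.0, -0.5, 14.6] 0.0
fix ang xy [ 0.85 -0.01] F [-0.7 -0.3  0.3] Tq [ 0.009 -0.017  0.023] e7 0.8758
```

```bash
python3 -m creep '{"hand":[0.6,0.6,0.6,0.6,0.6],"offset":[[-1,-1,12],[-1,-1,13],[-1,-1,13],[0,0,3],[0,0,0]],"angular":[[0.4,0,0],[0.3,0,0],[0.1,0,0],[0,0,0],[0,0,0]]}'>/dev/null
python3 -c "
from h import *
plan('A',68.4,251,1)"
```

```text
t 22.85 pos [678.4  35.1 250.6] yaw 68.1 w 34.0 q7 -0.1
tool off [ 1.9  4.1 -0.4] tilt [-0.16 -0.03] rotz -0.3
   [1.9, 4.1, -0.4] -0.26
fix ang xy [-0.14  0.09] F [-0.1  0.3  0.9] Tq [ 0.032 -0.011 -0.044] e7 0.0644
```

```bash
python3 -m creep '{"hand":[0.6,0.6,0.95,1,1,1],"offset":[[2,3.5,0],[0,0,0],[0,0,0],[0,0,0],[0,0,0],[0,0,0]],"angular":[[-0.1,0,-0.3],[0,0,0],[0,0,0],[0,0,0],[0,0,0],[0,0,0]]}' 40 >/dev/null
python3 tq.py
python3 -m creep '{"hand":[1,1],"offset":[[0,0,0.1],[0,0,0.1]],"angular":[[0,0,7],[0,0,6]]}' >/dev/null
python3 tq.py
python3 -m creep '{"hand":[1],"offset":[[0,0,0.1]],"angular":[[0,0,4]]}' >/dev/null
python3 tq.py
python3 -m creep '{"hand":[1],"offset":[[0,0,0.1]],"angular":[[0,0,3]]}' >/dev/null
python3 tq.py
python3 -c "
from h import *
plan('C',37.3,292,5)"
```

```text
t 23.35 yaw 68.5 Tz -0.040 F [ 0.7 -0.4 -4.6] z 250.2 [682.4  36.3]
t 23.52 yaw 55.2 Tz 0.185 F [ 1.2  0.1 -4.3] z 250.1 [682.2  36.3]
t 23.60 yaw 50.9 Tz 0.085 F [ 0.8 -1.3 -1.8] z 250.0 [682.2  36.3]
t 23.68 yaw 47.7 Tz 0.088 F [ 1.  -1.1 -2.4] z 250.0 [682.2  36.4]
t 23.68 pos [682.2  36.4 250. ] yaw 47.7 w 9.0 q7 -0.38
tool off [-117.2  -20.6  -41.8] tilt [-0.07 -0.08] rotz 10.4
   [-23.4, -4.1, -8.4] 2.08
   [-23.6, -3.3, -8.4] 2.08
   [-23.7, -2.4, -8.4] 2.08
   [-23.7, -1.5, -8.4] 2.08
   [-23.8, -0.7, -8.4] 2.08
fix ang xy [-0.   0.1] F [ 1.  -1.1 -2.4] Tq [-0.166 -0.099  0.088] e7 0.464
```

```bash
python3 -m creep '{"hand":[0.6,0.6,0.6,0.6,0.6,0.6,0.6,0.6,0.6,0.6],"offset":[[0,0,0],[0,0,-8],[0,0,-28],[-24,-4,0],[-24,-3.5,0],[-24,-2.5,0],[-24,-1.5,0],[-20,-0.5,0],[0,0,0],[0,0,0]],"angular":[[0,0,0],[0,0,0],[0,0,0],[0,0,1.5],[0,0,1.5],[0,0,2],[0,0,2],[0,0,1.5],[0,0,0],[0,0,0]]}' >/dev/null
python3 -c "
from h import *
plan('C',37.3,252,3)"
```

```text
t 24.52 pos [588.5 -38.4 294.1] yaw 39.9 w 34.2 q7 -0.39
tool off [ 0.9 -1.8 42.1] tilt [0.21 0.14] rotz 2.6
   [0.4, -0.6, 14.0] 0.85
   [0.3, -0.6, 14.0] 0.85
   [0.3, -0.6, 14.0] 0.85
fix ang xy [ 0.03 -0.26] F [0.4 1.  0.9] Tq [ 0.009 -0.022  0.007] e7 -0.0083
```

```bash
python3 -m creep '{"hand":[0.6,0.6,0.6,0.6,0.6],"offset":[[0.5,-1,13],[0.5,-0.5,14],[0,0,13],[0,0,2],[0,0,0]],"angular":[[0,-0.2,1],[0,-0.1,1],[0,0,0.5],[0,0,0],[0,0,0]]}'>/dev/null
python3 -c "
from h import *
plan('C',37.3,250.5,1)"
```

```text
t 24.93 pos [590.9 -34.  248.9] yaw 37.5 w 34.0 q7 -0.38
tool off [-3.6  0.3 -1.6] tilt [0.1  0.03] rotz 0.2
   [-3.6, 0.3, -1.6] 0.22
fix ang xy [ 0.04 -0.09] F [ 0.9 -0.5 -0. ] Tq [-0.031  0.036  0.014] e7 0.0442
```

```bash
python3 -m creep '{"hand":[0.6,0.6,0.95,1,1,1],"offset":[[-3,0.3,-1.5],[0,0,0],[0,0,0],[0,0,0],[0,0,0],[0,0,0]],"angular":[[0,0,0.2],[0,0,0],[0,0,0],[0,0,0],[0,0,0],[0,0,0]]}' 40 >/dev/null
python3 tq.py
python3 -m creep '{"hand":[1,1],"offset":[[0,0,0.1],[0,0,0.1]],"angular":[[0,0,7],[0,0,6]]}' >/dev/null
python3 tq.py
python3 -m creep '{"hand":[1],"offset":[[0,0,0.1]],"angular":[[0,0,4]]}' >/dev/null
python3 tq.py
python3 -m creep '{"hand":[1],"offset":[[0,0,0.1]],"angular":[[0,0,3]]}' >/dev/null
python3 tq.py
python3 -c "
from h import *
plan('B',6.1,292,5)"
```

```text
t 25.43 yaw 37.4 Tz -0.067 F [ 1.1 -0.7 -5.9] z 250.0 [589.  -35.2]
t 25.60 yaw 24.2 Tz 0.031 F [ 1.6  0.2 -5.8] z 249.7 [589.  -35.4]
t 25.68 yaw 19.9 Tz 0.094 F [-0.3 -0.2 -2.8] z 249.6 [589.1 -35.5]
t 25.77 yaw 16.7 Tz 0.120 F [-0.4  0.8 -1.4] z 249.6 [589.1 -35.5]
t 25.77 pos [589.1 -35.5 249.6] yaw 16.7 w 9.6 q7 -0.65
tool off [  67.5 -152.3  -42.5] tilt [ 0.08 -0.01] rotz 10.6
   [13.5, -30.5, -8.5] 2.12
   [12.4, -30.9, -8.5] 2.12
   [11.2, -31.4, -8.5] 2.12
   [10.0, -31.8, -8.5] 2.12
   [8.9, -32.1, -8.5] 2.12
fix ang xy [ 0.04 -0.08] F [-0.4  0.8 -1.4] Tq [-0.051  0.115  0.12 ] e7 0.4902
```

```bash
python3 -m creep '{"hand":[0.6,0.6,0.6,0.6,0.6,0.6,0.6,0.6,0.6,0.6],"offset":[[0,0,0],[0,0,-8],[0,0,-28],[13,-30,0],[12,-30,0],[11,-31,0],[9.5,-31,0],[7,-24,0],[0,0,0],[0,0,0]],"angular":[[0,0,0],[0,0,0],[0,0,0],[0,0,2],[0,0,2.5],[0,0,2.5],[0,0,2.5],[0,0,2],[0,0,0],[0,0,0]]}' >/dev/null
python3 -c "
from h import *
plan('B',6.1,252,3)"
```

```text
t 26.6 pos [612.  122.4 295. ] yaw 5.2 w 34.3 q7 -1.1
tool off [-1.8 -7.6 43. ] tilt [0.58 0.04] rotz -0.9
   [-0.4, -2.5, 14.3] -0.29
   [-0.4, -2.5, 14.3] -0.29
   [-0.4, -2.5, 14.3] -0.29
fix ang xy [ 0.02 -0.58] F [ 0.5 -1.3 -0.5] Tq [-0.087 -0.029 -0.037] e7 -0.2538
```

```bash
python3 -m creep '{"hand":[0.6,0.6,0.6,0.6,0.6],"offset":[[-0.5,-3.5,13],[-0.5,-3,14],[-0.5,-1,13],[0,0,3],[0,0,0]],"angular":[[0,-0.3,-0.5],[0,-0.2,0],[0,0,0],[0,0,0],[0,0,0]]}'>/dev/null
python3 -c "
from h import *
plan('B',6.1,250.5,1)"
```

```text
t 27.02 pos [609.5 127.2 248.9] yaw 5.9 w 34.1 q7 -1.05
tool off [ 0.8 -2.5 -1.6] tilt [0.07 0.01] rotz -0.2
   [0.8, -2.5, -1.6] -0.24
fix ang xy [-0.   -0.07] F [0.3 0.3 0.8] Tq [-0.004 -0.032  0.096] e7 0.0775
```

```bash
python3 -m creep '{"hand":[0.6,0.6,0.95,1,1,1],"offset":[[0.5,-2.2,-1.5],[0,0,0],[0,0,0],[0,0,0],[0,0,0],[0,0,0]],"angular":[[0,0,-0.2],[0,0,0],[0,0,0],[0,0,0],[0,0,0],[0,0,0]]}' 40 >/dev/null
python3 tq.py
python3 -m creep '{"hand":[1,1],"offset":[[0,0,0.1],[0,0,0.1]],"angular":[[0,0,7],[0,0,6]]}' >/dev/null
python3 tq.py
python3 -m creep '{"hand":[1],"offset":[[0,0,0.1]],"angular":[[0,0,4]]}' >/dev/null
python3 tq.py
python3 -m creep '{"hand":[1],"offset":[[0,0,0.1]],"angular":[[0,0,3]]}' >/dev/null
python3 tq.py
python3 -c "
from h import *
plan('D',6.2,292,5)"
```

```text
t 27.52 yaw 6.0 Tz -0.086 F [ 1.4 -2.  -6.3] z 250.6 [609.5 130.4]
t 27.68 yaw -7.2 Tz 0.099 F [ 0.8  1.1 -5.3] z 250.3 [609.4 130.5]
t 27.77 yaw -11.5 Tz 0.055 F [-0.9  0.1 -2. ] z 250.3 [609.4 130.5]
t 27.85 yaw -14.7 Tz 0.060 F [ 0.2  1.6 -1. ] z 250.3 [609.4 130.6]
t 27.85 pos [609.4 130.6 250.3] yaw -14.7 w 9.2 q7 -1.33
tool off [-71.6  93.3 -42.1] tilt [-0.01  0.28] rotz -20.9
   [-14.3, 18.7, -8.3] -4.17
   [-15.6, 17.6, -8.3] -4.17
   [-16.9, 16.4, -8.3] -4.17
   [-18.0, 15.2, -8.3] -4.17
   [-19.1, 13.8, -8.3] -4.17
fix ang xy [-0.27  0.08] F [ 0.2  1.6 -1. ] Tq [-0.019  0.062  0.06 ] e7 0.4716
```

```bash
python3 -m creep '{"hand":[0.6,0.6,0.6,0.6,0.6,0.6,0.6,0.6,0.6,0.6],"offset":[[0,0,0],[0,0,-8],[0,0,-28],[-14,19,0],[-15.5,17.5,0],[-16.5,16,0],[-18,15,0],[-15,10,0],[0,0,0],[0,0,0]],"angular":[[0,0,0],[0,0,0],[-0.2,0,0],[0,0,-4],[0,0,-4],[0,0,-4],[0,0,-4],[0,0,-3],[0,0,0],[0,0,0]]}' >/dev/null
python3 -c "
from h import *
plan('D',6.2,252,3)"
```

```text
t 28.68 pos [520.3  56.  294.1] yaw 6.0 w 34.4 q7 -0.99
tool off [-3.9 -2.8 42.1] tilt [ 0.48 -0.06] rotz -0.2
   [-1.2, -0.9, 14.0] -0.07
   [-1.2, -0.9, 14.0] -0.07
   [-1.2, -0.9, 14.0] -0.07
fix ang xy [ 0.11 -0.47] F [0.9 0.3 0.1] Tq [ 0.007 -0.001 -0.029] e7 0.2108
```

```bash
python3 -m creep '{"hand":[0.6,0.6,0.6,0.6,0.6],"offset":[[-2,-1.5,13],[-1.5,-1,14],[-0.5,0,12],[0,0,2],[0,0,0]],"angular":[[0.1,-0.2,0],[0,-0.2,0],[0,0,0],[0,0,0],[0,0,0]]}'>/dev/null
python3 -c "
from h import *
plan('D',6.2,250.5,1)"
```

```text
t 29.1 pos [518.6  59.6 249.8] yaw 6.1 w 34.2 q7 -0.92
tool off [-2.2  1.1 -0.7] tilt [0.19 0.01] rotz -0.1
   [-2.2, 1.1, -0.7] -0.09
fix ang xy [ 0.01 -0.19] F [-0.1 -0.4  0.1] Tq [-0.018  0.013  0.014] e7 0.1174
```

```bash
python3 -m creep '{"hand":[0.6,0.6,0.95,1,1,1],"offset":[[-2,0.8,-0.5],[0,0,0],[0,0,0],[0,0,0],[0,0,0],[0,0,0]],"angular":[[0,-0.1,0],[0,0,0],[0,0,0],[0,0,0],[0,0,0],[0,0,0]]}' 40 >/dev/null
python3 tq.py
python3 -m creep '{"hand":[1],"offset":[[0,0,0.1]],"angular":[[0,0,7]]}' >/dev/null
python3 tq.py
python3 -m creep '{"hand":[1],"offset":[[0,0,0.1]],"angular":[[0,0,7]]}' >/dev/null
python3 tq.py
python3 -m creep '{"hand":[1],"offset":[[0,0,0.1]],"angular":[[0,0,6]]}' >/dev/null
python3 tq.py
python3 -c "
from h import *
plan('A',47.7,292,8)"
```

```text
t 29.60 yaw 6.1 Tz -0.101 F [ 1.4 -0.6 -7.1] z 249.6 [517.2  58.8]
t 29.68 yaw -0.8 Tz 0.131 F [ 0.7 -2.3 -7.8] z 249.6 [517.2  58.7]
t 29.77 yaw -8.1 Tz 0.135 F [ 1.1 -1.8 -6.4] z 249.5 [517.2  58.5]
t 29.85 yaw -14.4 Tz 0.227 F [-0.4 -2.3 -4.2] z 249.5 [517.1  58.4]
t 29.85 pos [517.1  58.4 249.5] yaw -14.4 w 9.2 q7 -1.18
tool off [166.4 -18.7 -42.2] tilt [ 0.08 -0.12] rotz -62.1
   [20.8, -2.3, -5.3] -7.76
   [20.9, 0.5, -5.3] -7.76
   [20.7, 3.3, -5.3] -7.76
   [20.0, 6.1, -5.3] -7.76
   [19.0, 8.7, -5.3] -7.76
   [17.7, 11.2, -5.3] -7.76
   [16.0, 13.5, -5.3] -7.76
   [14.0, 15.5, -5.3] -7.76
fix ang xy [ 0.09 -0.11] F [-0.4 -2.3 -4.2] Tq [-0.374 -0.011  0.227] e7 1.235
```

```bash
python3 -m creep '{"hand":[0.6,0.6,0.6,0.6,0.6,0.6,0.6,0.6,0.6,0.6,0.6,0.6],"offset":[[0,0,0],[0,0,-8],[0,0,-27],[18,-2,0],[18.5,0,0],[18.5,2.5,0],[18,4.5,0],[17.5,7,0],[16,9.5,0],[15,11,0],[13.5,13,0],[9,11,0]],"angular":[[0,0,0],[0,0,0],[0,0,0],[0,0,-7],[0,0,-7],[0,0,-7],[0,0,-7],[0,0,-7],[0,0,-7],[0,0,-7],[0,0,-7],[0,0,-4]]}' >/dev/null
python3 -m creep '{"hand":[0.6,0.6],"offset":[[0,0,2],[0,0,0]],"angular":[[0,0,0],[0,0,0]]}' >/dev/null
python3 -c "
from h import *
plan('A',47.7,252,3)"
```

```text
t 31.02 pos [686.3  36.4 296.6] yaw 48.3 w 34.2 q7 -0.41
tool off [-3.3 -2.3 44.6] tilt [ 0.69 -0.23] rotz 0.6
   [-1.0, -0.6, 14.9] 0.19
   [-1.0, -0.6, 14.9] 0.19
   [-1.0, -0.6, 14.9] 0.19
fix ang xy [ 0.67 -0.29] F [ 0.3 -0.4 -0.2] Tq [ 0.024  0.018 -0.025] e7 0.2873
```

```bash
python3 -m creep '{"hand":[0.6,0.6,0.6,0.6,0.6],"offset":[[-1,-1,13],[-1,-0.5,14],[-1,0,14],[0,0,3],[0,0,0]],"angular":[[0.3,-0.1,0.3],[0.2,-0.1,0.2],[0.1,0,0],[0,0,0],[0,0,0]]}'>/dev/null
python3 -c "
from h import *
plan('A',47.7,250,1)"
```

```text
t 31.43 pos [680.   35.7 248.9] yaw 47.6 w 34.2 q7 -0.38
tool off [ 1.7  2.4 -1.1] tilt [-0.04  0.06] rotz -0.1
   [1.7, 2.4, -1.1] -0.09
fix ang xy [-0.07 -0.02] F [-0.4  0.5  0. ] Tq [0.008 0.013 0.019] e7 0.0636
```

```bash
python3 -m creep '{"hand":[0.6,0.6,0.95,1,1,1],"offset":[[1.5,2,-1],[0,0,0],[0,0,0],[0,0,0],[0,0,0],[0,0,0]],"angular":[[0,0,0],[0,0,0],[0,0,0],[0,0,0],[0,0,0],[0,0,0]]}' 40 >/dev/null
python3 tq.py
python3 -m creep '{"hand":[1],"offset":[[0,0,0.1]],"angular":[[0,0,7]]}' >/dev/null
python3 tq.py
python3 -m creep '{"hand":[1],"offset":[[0,0,0.1]],"angular":[[0,0,7]]}' >/dev/null
python3 tq.py
python3 -m creep '{"hand":[1],"offset":[[0,0,0.1]],"angular":[[0,0,6]]}' >/dev/null
python3 tq.py
python3 -c "
from h import *
plan('C',16.7,292,5)"
```

```text
t 31.93 yaw 47.6 Tz 0.015 F [ 0.8 -0.5 -5.1] z 249.4 [682.1  36. ]
t 32.02 yaw 40.7 Tz 0.090 F [-0.   0.6 -4.3] z 249.4 [682.1  36. ]
t 32.10 yaw 33.5 Tz 0.224 F [-0.4  0.2 -2.7] z 249.4 [682.   36.1]
t 32.18 yaw 27.1 Tz 0.214 F [-0.3 -0.1 -2.9] z 249.3 [681.9  36.1]
t 32.18 pos [681.9  36.1 249.3] yaw 27.1 w 9.2 q7 -0.66
tool off [-116.5   21.7  -42.6] tilt [-0.12  0.1 ] rotz 10.4
   [-23.3, 4.4, -8.5] 2.09
   [-23.1, 5.2, -8.5] 2.09
   [-22.9, 6.0, -8.5] 2.09
   [-22.7, 6.9, -8.5] 2.09
   [-22.4, 7.7, -8.5] 2.09
fix ang xy [-0.14  0.06] F [-0.3 -0.1 -2.9] Tq [-0.087  0.01   0.214] e7 1.3229
```

```bash
python3 -m creep '{"hand":[0.6,0.6,0.6,0.6,0.6,0.6,0.6,0.6,0.6,0.6],"offset":[[0,0,0],[0,0,-8],[0,0,-28],[-23.5,4,0],[-23.5,5,0],[-23.5,6,0],[-23,6.5,0],[-19,6,0],[0,0,0],[0,0,0]],"angular":[[0,0,0],[0,0,0],[0,0,0],[0,0,2],[0,0,2],[0,0,2],[0,0,2],[0,0,2],[0,0,0],[0,0,0]]}' >/dev/null
python3 -c "
from h import *
plan('C',16.7,252,3)"
```

```text
t 33.02 pos [588.8 -37.2 293.5] yaw 18.4 w 34.2 q7 -0.68
tool off [-0.6 -0.9 41.5] tilt [0.39 0.14] rotz 1.7
   [-0.1, -0.3, 13.8] 0.56
   [-0.1, -0.3, 13.8] 0.56
   [-0.1, -0.3, 13.8] 0.56
fix ang xy [-0.01 -0.41] F [ 0.4  0.2 -0.3] Tq [-0.013 -0.043  0.037] e7 -0.0377
```

```bash
python3 -m creep '{"hand":[0.6,0.6,0.6,0.6,0.6],"offset":[[-1,-0.5,13],[-0.5,0,14],[-0.5,0,13],[0,0,2],[0,0,0]],"angular":[[0,-0.2,1],[0,-0.2,0.5],[0,0,0.2],[0,0,0],[0,0,0]]}'>/dev/null
python3 -c "
from h import *
plan('C',16.7,250,1)"
```

```text
t 33.43 pos [589.8 -35.2 248.3] yaw 17.1 w 34.1 q7 -0.64
tool off [-1.9  0.7 -1.7] tilt [0.14 0.07] rotz 0.4
   [-1.9, 0.7, -1.7] 0.42
fix ang xy [-0.02 -0.16] F [-0.9  0.2  0.3] Tq [-0.019  0.009  0.007] e7 0.0681
```

```bash
python3 -m creep '{"hand":[0.6,0.6,0.95,1,1,1],"offset":[[-1.6,0.6,-1.5],[0,0,0],[0,0,0],[0,0,0],[0,0,0],[0,0,0]],"angular":[[0,-0.1,0.3],[0,0,0],[0,0,0],[0,0,0],[0,0,0],[0,0,0]]}' 40 >/dev/null
python3 tq.py
python3 -m creep '{"hand":[1],"offset":[[0,0,0.1]],"angular":[[0,0,7]]}' >/dev/null
python3 tq.py
python3 -m creep '{"hand":[1],"offset":[[0,0,0.1]],"angular":[[0,0,7]]}' >/dev/null
python3 tq.py
python3 -m creep '{"hand":[1],"offset":[[0,0,0.1]],"angular":[[0,0,6]]}' >/dev/null
python3 tq.py
python3 -c "
from h import *
plan('B',-14.7,292,5)"
```

```text
t 33.93 yaw 16.9 Tz -0.059 F [ 0.7 -0.1 -6.2] z 249.4 [589.2 -35.4]
t 34.02 yaw 10.0 Tz 0.054 F [ 1.4 -1.5 -8.9] z 249.3 [589.2 -35.5]
t 34.10 yaw 2.8 Tz 0.101 F [-0.7 -2.4 -3.6] z 249.3 [589.2 -35.7]
t 34.18 yaw -3.6 Tz 0.117 F [-0.1 -1.1 -3.7] z 249.2 [589.2 -35.8]
t 34.18 pos [589.2 -35.8 249.2] yaw -3.6 w 9.5 q7 -0.92
tool off [  10.5 -166.5  -42.8] tilt [ 0.04 -0.  ] rotz 11.1
   [2.1, -33.3, -8.6] 2.23
   [0.8, -33.4, -8.6] 2.23
   [-0.5, -33.4, -8.6] 2.23
   [-1.8, -33.3, -8.6] 2.23
   [-3.1, -33.2, -8.6] 2.23
fix ang xy [-0.   -0.04] F [-0.1 -1.1 -3.7] Tq [-0.193  0.088  0.117] e7 1.3333
```

```bash
python3 -m creep '{"hand":[0.6,0.6,0.6,0.6,0.6,0.6,0.6,0.6,0.6,0.6],"offset":[[0,0,0],[0,0,-8],[0,0,-28],[2,-33,0],[1,-34,0],[0,-34,0],[-2,-34,0],[-3,-28,0],[0,0,0],[0,0,0]],"angular":[[0,0,0],[0,0,0],[0,0,0],[0,0,2],[0,0,2.5],[0,0,2.5],[0,0,2.5],[0,0,2],[0,0,0],[0,0,0]]}' >/dev/null
python3 -c "
from h import *
plan('B',-14.7,252,3)"
```

```text
t 35.02 pos [611.8 130.7 294.5] yaw -14.3 w 34.2 q7 -1.37
tool off [-1.9  1.4 42.5] tilt [0.46 0.03] rotz 0.4
   [-0.5, 0.4, 14.2] 0.13
   [-0.5, 0.4, 14.2] 0.13
   [-0.5, 0.4, 14.2] 0.13
fix ang xy [-0.14 -0.44] F [-0.2 -0.7  0.9] Tq [-0.047  0.004 -0.006] e7 -0.2836
```

```bash
python3 -m creep '{"hand":[0.6,0.6,0.6,0.6,0.6],"offset":[[-1,0.5,13],[-1,0.5,14],[0,0,13],[0,0,2],[0,0,0]],"angular":[[0,-0.2,0.3],[0,-0.2,0],[0,0,0],[0,0,0],[0,0,0]]}'>/dev/null
python3 -c "
from h import *
plan('B',-14.7,250,1)"
```

```text
t 35.43 pos [609.3 127.1 249.6] yaw -14.4 w 34.2 q7 -1.32
tool off [ 0.1 -2.8 -0.4] tilt [0.07 0.18] rotz 0.3
   [0.1, -2.8, -0.4] 0.3
fix ang xy [-0.19 -0.02] F [0.1 0.5 0. ] Tq [-0.034 -0.044  0.036] e7 0.0769
```

```bash
python3 -m creep '{"hand":[0.6,0.6,0.95,1,1,1],"offset":[[0,-2.5,-0.3],[0,0,0],[0,0,0],[0,0,0],[0,0,0],[0,0,0]],"angular":[[-0.1,0,0.3],[0,0,0],[0,0,0],[0,0,0],[0,0,0],[0,0,0]]}' 40 >/dev/null
python3 tq.py
python3 -m creep '{"hand":[1],"offset":[[0,0,0.1]],"angular":[[0,0,7]]}' >/dev/null
python3 tq.py
python3 -m creep '{"hand":[1],"offset":[[0,0,0.1]],"angular":[[0,0,7]]}' >/dev/null
python3 tq.py
python3 -m creep '{"hand":[1],"offset":[[0,0,0.1]],"angular":[[0,0,6]]}' >/dev/null
python3 tq.py
python3 -c "
from h import *
plan('C',-3.6,292,5)"
```

```text
t 35.93 yaw -14.8 Tz -0.048 F [ 0.4 -2.4 -4.4] z 250.1 [610.8 130.3]
t 36.02 yaw -21.7 Tz 0.141 F [ 0.3 -1.  -6.2] z 250.1 [610.8 130.2]
t 36.10 yaw -28.9 Tz 0.190 F [ 1.  -0.1 -5.4] z 250.1 [610.7 130.1]
t 36.18 yaw -35.2 Tz 0.248 F [ 1.4  0.3 -2.8] z 250.0 [610.7 130.1]
t 36.18 pos [610.7 130.1 250. ] yaw -35.2 w 9.1 q7 -1.61
tool off [ 77.6 148.7 -42.8] tilt [0.09 0.28] rotz -31.6
   [15.5, 29.8, -8.4] -6.33
   [12.2, 31.3, -8.4] -6.33
   [8.6, 32.5, -8.4] -6.33
   [5.0, 33.2, -8.4] -6.33
   [1.3, 33.6, -8.4] -6.33
fix ang xy [-0.28  0.09] F [ 1.4  0.3 -2.8] Tq [-0.225  0.007  0.248] e7 1.3772
```

```bash
python3 -m creep '{"hand":[0.6,0.6,0.6,0.6,0.6,0.6,0.6,0.6,0.6,0.6],"offset":[[0,0,0],[0,0,-8],[0,0,-28],[15,29,0],[12,31,0],[8.5,32,0],[5,33,0],[1,28,0],[0,0,0],[0,0,0]],"angular":[[0,0,0],[0,0,0],[-0.2,0.1,0],[0,0,-7],[0,0,-7],[0,0,-7],[0,0,-6.5],[0,0,-5],[0,0,0],[0,0,0]]}' >/dev/null
python3 -c "
from h import *
plan('C',-3.6,252,3)"
```

```text
t 37.02 pos [594.1 -36.3 295.2] yaw -0.5 w 34.2 q7 -0.94
tool off [-6.4 -0.1 43.1] tilt [ 0.56 -0.3 ] rotz 3.1
   [-2.0, 0.0, 14.4] 1.05
   [-2.0, 0.1, 14.4] 1.05
   [-2.0, 0.1, 14.4] 1.05
fix ang xy [ 0.3  -0.57] F [0.3 1.6 0.5] Tq [ 0.089  0.039 -0.035] e7 0.3371
```

```bash
python3 -m creep '{"hand":[0.6,0.6,0.6,0.6,0.6],"offset":[[-3,0,13],[-3,0,14],[-1,0,13],[0,0,3],[0,0,0]],"angular":[[0.1,-0.3,1.5],[0.1,-0.2,1],[0,0,0.3],[0,0,0],[0,0,0]]}'>/dev/null
python3 -c "
from h import *
plan('C',-3.6,250,1)"
```

```text
t 37.43 pos [586.9 -33.7 248.5] yaw -3.3 w 33.7 q7 -0.92
tool off [ 1.4  2.6 -1.5] tilt [ 0.07 -0.02] rotz 0.3
   [1.4, 2.6, -1.5] 0.3
fix ang xy [ 0.02 -0.07] F [-0.4 -0.7  0.3] Tq [-0.021  0.082  0.033] e7 0.0758
```

```bash
python3 -m creep '{"hand":[0.6,0.6,0.95,1,1,1],"offset":[[1.2,2.2,-1.2],[0,0,0],[0,0,0],[0,0,0],[0,0,0],[0,0,0]],"angular":[[0,0,0.3],[0,0,0],[0,0,0],[0,0,0],[0,0,0],[0,0,0]]}' 40 >/dev/null
python3 tq.py
python3 -m creep '{"hand":[1],"offset":[[0,0,0.1]],"angular":[[0,0,5]]}' >/dev/null
python3 tq.py
python3 -m creep '{"hand":[1],"offset":[[0,0,0.1]],"angular":[[0,0,5]]}' >/dev/null
python3 tq.py
python3 -m creep '{"hand":[1],"offset":[[0,0,0.1]],"angular":[[0,0,5]]}' >/dev/null
python3 tq.py
```

```text
t 37.93 yaw -3.5 Tz -0.053 F [ 0.9 -0.5 -5.3] z 248.6 [588.3 -35.3]
t 38.02 yaw -8.4 Tz 0.188 F [ 1.3 -1.5 -4.6] z 248.6 [588.3 -35.3]
t 38.10 yaw -13.6 Tz 0.183 F [ 0.5 -2.  -4.7] z 248.6 [588.2 -35.3]
t 38.18 yaw -18.8 Tz 0.250 F [ 0.5 -2.6 -3.7] z 248.5 [588.3 -35.4]
```

```bash
python3 -c "
from h import *
plan('D',-14.4,292,5)"
```

```text
t 38.18 pos [588.3 -35.4 248.5] yaw -18.8 w 9.1 q7 -1.12
tool off [-98.1 -65.4 -43.7] tilt [-0.02 -0.14] rotz -4.4
   [-19.6, -13.1, -8.7] -0.88
   [-19.4, -13.4, -8.7] -0.88
   [-19.2, -13.7, -8.7] -0.88
   [-19.0, -14.0, -8.7] -0.88
   [-18.8, -14.3, -8.7] -0.88
fix ang xy [ 0.14 -0.03] F [ 0.5 -2.6 -3.7] Tq [-0.227  0.028  0.25 ] e7 1.1577
```

```bash
python3 -m creep '{"hand":[0.6,0.6,0.6,0.6,0.6,0.6,0.6,0.6,0.6,0.6],"offset":[[0,0,0],[0,0,-8],[0,0,-28],[-19.5,-13,0],[-19.5,-13.5,0],[-19,-13.5,0],[-19,-14,0],[-17,-13,0],[0,0,0],[0,0,0]],"angular":[[0,0,0],[0,0,0],[0,0,0],[0,0,-1],[0,0,-1],[0,0,-1],[0,0,-1],[0,0,-0.5],[0,0,0],[0,0,0]]}' >/dev/null
python3 -c "
from h import *
plan('D',-14.4,252,3)"
```

```text
t 39.02 pos [516.4  58.7 291.9] yaw -12.9 w 34.2 q7 -1.22
tool off [-0.   0.5 39.9] tilt [0.33 0.07] rotz 1.5
   [0.1, 0.1, 13.3] 0.51
   [0.1, 0.1, 13.3] 0.51
   [0.1, 0.1, 13.3] 0.51
fix ang xy [-0.14 -0.3 ] F [ 1.3 -0.7  0.2] Tq [0.02  0.008 0.001] e7 -0.0902
```

```bash
python3 -m creep '{"hand":[0.6,0.6,0.6,0.6,0.6],"offset":[[0,0,13],[0,0,13],[0,0,12],[0,0,2],[0,0,0]],"angular":[[0,-0.2,0.7],[0,-0.1,0.5],[0,0,0],[0,0,0],[0,0,0]]}'>/dev/null
python3 -c "
from h import *
plan('D',-14.4,249.5,1)"
```

```text
t 39.43 pos [519.9  57.2 253.4] yaw -13.7 w 34.2 q7 -1.17
tool off [-3.5 -0.2  3.9] tilt [0.39 0.27] rotz 0.7
   [-3.5, -0.3, 3.9] 0.68
fix ang xy [-0.35 -0.32] F [ 0.3 -0.5 -0.4] Tq [ 0.006 -0.061 -0.037] e7 0.1025
```

```bash
python3 -m creep '{"hand":[0.6,0.6,0.95,1,1,1],"offset":[[-3.2,0,3.5],[0,0,0],[0,0,0],[0,0,0],[0,0,0],[0,0,0]],"angular":[[-0.3,-0.3,0.7],[0,0,0],[0,0,0],[0,0,0],[0,0,0],[0,0,0]]}' 40 >/dev/null
python3 tq.py
python3 -m creep '{"hand":[1],"offset":[[0,0,0.1]],"angular":[[0,0,3]]}' >/dev/null
python3 tq.py
python3 -m creep '{"hand":[1],"offset":[[0,0,0.1]],"angular":[[0,0,3]]}' >/dev/null
python3 tq.py
python3 -m creep '{"hand":[1],"offset":[[0,0,0]],"angular":[[0,0,3]]}' >/dev/null
python3 tq.py
```

```text
t 39.93 yaw -14.5 Tz -0.041 F [ 0.7 -1.9 -4.8] z 250.9 [517.7  57.8]
t 40.02 yaw -17.4 Tz 0.322 F [ 1.  -0.3 -1.9] z 250.9 [517.7  57.8]
t 40.10 yaw -20.5 Tz 0.289 F [ 0.6  0.2 -2.1] z 250.9 [517.6  57.7]
t 40.18 yaw -23.5 Tz 0.250 F [ 1.7  0.1 -5.2] z 250.9 [517.5  57.6]
```

```bash
python3 -c "
from h import *
plan('A',27.1,292,8)"
```

```text
t 40.18 pos [517.5  57.6 250.9] yaw -23.5 w 9.1 q7 -1.3
tool off [160.6 -45.6 -40.9] tilt [0.09 0.04] rotz -50.6
   [20.1, -5.7, -5.1] -6.33
   [20.6, -3.4, -5.1] -6.33
   [20.8, -1.2, -5.1] -6.33
   [20.8, 1.1, -5.1] -6.33
   [20.6, 3.4, -5.1] -6.33
   [20.1, 5.7, -5.1] -6.33
   [19.3, 7.9, -5.1] -6.33
   [18.3, 9.9, -5.1] -6.33
fix ang xy [-0.08 -0.06] F [ 1.7  0.1 -5.2] Tq [-0.193 -0.197  0.25 ] e7 0.5678
```

```bash
python3 -m creep '{"hand":[0.6,0.6,0.6,0.6,0.6,0.6,0.6,0.6,0.6,0.6,0.6,0.6],"offset":[[0,0,0],[0,0,-8],[0,0,-27],[20,-5.5,0],[20.5,-3.5,0],[21,-1,0],[21,1,0],[20.5,3.5,0],[20,5.5,0],[19,8,0],[16,8.5,0],[0,0,2]],"angular":[[0,0,0],[0,0,0],[0,0,0],[0,0,-6.5],[0,0,-6.5],[0,0,-6.5],[0,0,-6.5],[0,0,-6.5],[0,0,-6.5],[0,0,-6.5],[0,0,-6],[0,0,0]]}' >/dev/null
python3 -m creep '{"hand":[0.6],"offset":[[0,0,2]],"angular":[[0,0,0]]}' >/dev/null
python3 -c "
from h import *
plan('A',27.1,252,3)"
```

```text
t 41.27 pos [687.   36.5 293.8] yaw 31.3 w 34.2 q7 -0.64
tool off [-4.3 -1.5 41.8] tilt [ 0.48 -0.31] rotz 4.2
   [-1.4, -0.4, 13.9] 1.4
   [-1.4, -0.3, 13.9] 1.4
   [-1.4, -0.3, 13.9] 1.4
fix ang xy [ 0.52 -0.25] F [-0.9  0.3  0. ] Tq [-0.04  0.05 -0.01] e7 0.2445
```

```bash
python3 -m creep '{"hand":[0.6,0.6,0.6,0.6,0.6],"offset":[[-1.5,-0.5,13],[-1.5,0,13],[-1,0,12],[0,0,3],[0,0,0]],"angular":[[0.3,-0.1,2],[0.2,-0.1,2],[0,0,0.3],[0,0,0],[0,0,0]]}'>/dev/null
python3 -c "
from h import *
plan('A',27.1,249.5,1)"
```

```text
t 41.68 pos [679.8  34.7 248.5] yaw 26.3 w 34.1 q7 -0.67
tool off [ 3.   0.8 -1. ] tilt [-0.13  0.  ] rotz -0.8
   [3.0, 0.8, -1.0] -0.85
fix ang xy [-0.06  0.11] F [0.2 0.3 0.7] Tq [0.015 0.014 0.032] e7 0.0094
```

```bash
python3 -m creep '{"hand":[0.6,0.6,0.95,1,1,1],"offset":[[2.6,0.6,-0.8],[0,0,0],[0,0,0],[0,0,0],[0,0,0],[0,0,0]],"angular":[[0,0,-0.8],[0,0,0],[0,0,0],[0,0,0],[0,0,0],[0,0,0]]}' 40 >/dev/null
python3 tq.py
python3 -m creep '{"hand":[1],"offset":[[0,0,0.1]],"angular":[[0,0,3]]}' >/dev/null
python3 tq.py
python3 -m creep '{"hand":[1],"offset":[[0,0,0.1]],"angular":[[0,0,3]]}' >/dev/null
python3 tq.py
```

```text
t 42.18 yaw 27.2 Tz -0.034 F [ 0.7 -0.2 -4.1] z 249.0 [682.   36.2]
t 42.27 yaw 24.3 Tz 0.233 F [ 0.1  0.1 -1.7] z 249.0 [682.   36.2]
t 42.35 yaw 21.2 Tz 0.269 F [-0.3  0.7 -2.1] z 249.0 [682.   36.2]
```

```bash
python3 -m creep '{"hand":[1],"offset":[[0,0,0]],"angular":[[0,0,0.5]]}' >/dev/null
python3 tq.py
python3 -c "
from h import *
plan('B',-35.2,292,8)"
```

```text
t 42.43 yaw 20.6 Tz 0.328 F [-0.4  0.1 -2.3] z 249.0 [682.   36.3]
t 42.43 pos [682.   36.3 249. ] yaw 20.6 w 9.2 q7 -0.75
tool off [ -34.7 -112.9  -42.8] tilt [-0.2  -0.01] rotz 55.8
   [-4.3, -14.1, -5.4] 6.97
   [-6.0, -13.5, -5.4] 6.97
   [-7.6, -12.6, -5.4] 6.97
   [-9.1, -11.6, -5.4] 6.97
   [-10.4, -10.4, -5.4] 6.97
   [-11.6, -9.1, -5.4] 6.97
   [-12.6, -7.6, -5.4] 6.97
   [-13.5, -6.0, -5.4] 6.97
fix ang xy [-0.06  0.19] F [-0.4  0.1 -2.3] Tq [-0.135 -0.043  0.328] e7 -0.6743
```

```bash
python3 -m creep '{"hand":[0.6,0.6,0.6,0.6,0.6,0.6,0.6,0.6,0.6,0.6,0.6,0.6],"offset":[[0,0,0],[0,0,-8],[0,0,-28],[-4,-14,0],[-6,-13.5,0],[-7.5,-12.5,0],[-9,-11.5,0],[-10,-10,0],[-11.5,-9,0],[-12.5,-7.5,0],[-11,-5,0],[0,0,0]],"angular":[[0,0,0],[0,0,0],[0,0.2,0],[0,0,7],[0,0,7],[0,0,7],[0,0,7],[0,0,7],[0,0,7],[0,0,7],[0,0,6],[0,0,0]]}' >/dev/null
python3 -m creep '{"hand":[0.6],"offset":[[0,0,2]],"angular":[[0,0,0]]}' >/dev/null
python3 -c "
from h import *
plan('B',-35.2,252,3)"
```

```text
t 43.52 pos [614.  127.4 295.7] yaw -35.5 w 34.1 q7 -1.66
tool off [-5.   0.9 43.6] tilt [0.74 0.29] rotz -0.3
   [-1.5, 0.1, 14.6] -0.11
   [-1.6, 0.1, 14.6] -0.11
   [-1.6, 0.1, 14.6] -0.11
fix ang xy [-0.67 -0.44] F [-1.2  0.  -0. ] Tq [-0.01  -0.032  0.   ] e7 -0.5659
```

```bash
python3 -m creep '{"hand":[0.6,0.6,0.6,0.6,0.6],"offset":[[-1.5,0,13],[-1.5,0,14],[-1,0,13],[0,0,3],[0,0,0]],"angular":[[-0.3,-0.2,0],[-0.2,-0.1,0],[0,0,0],[0,0,0],[0,0,0]]}'>/dev/null
python3 -c "
from h import *
plan('B',-35.2,249.5,1)"
```

```text
t 43.93 pos [612.1 127.3 248.3] yaw -35.0 w 34.0 q7 -1.61
tool off [-3.1 -0.8 -1.2] tilt [0.2  0.07] rotz 0.2
   [-3.1, -0.8, -1.2] 0.2
fix ang xy [-0.17 -0.12] F [0.1 0.5 0.7] Tq [-0.021 -0.031  0.024] e7 0.0866
```

```bash
python3 -m creep '{"hand":[0.6,0.6,0.95,1,1,1],"offset":[[-2.5,-0.8,-1],[0,0,0],[0,0,0],[0,0,0],[0,0,0],[0,0,0]],"angular":[[-0.1,-0.1,0.2],[0,0,0],[0,0,0],[0,0,0],[0,0,0],[0,0,0]]}' 40 >/dev/null
python3 tq.py
python3 -m creep '{"hand":[1],"offset":[[0,0,0]],"angular":[[0,0,1.5]]}' >/dev/null
python3 tq.py
python3 -m creep '{"hand":[1],"offset":[[0,0,0]],"angular":[[0,0,1.5]]}' >/dev/null
python3 tq.py
python3 -m creep '{"hand":[1],"offset":[[0,0,0]],"angular":[[0,0,1]]}' >/dev/null
python3 tq.py
python3 -c "
from h import *
plan('C',-18.8,292,5)"
```

```text
t 44.43 yaw -35.2 Tz -0.011 F [ 0.3 -1.9 -5. ] z 249.3 [611.7 129.5]
t 44.52 yaw -36.7 Tz 0.199 F [ 1.3 -1.1 -4.2] z 249.3 [611.7 129.5]
t 44.60 yaw -38.3 Tz 0.257 F [ 1.9 -0.  -4.6] z 249.3 [611.6 129.5]
t 44.68 yaw -39.4 Tz 0.236 F [ 0.3  0.7 -3.3] z 249.3 [611.6 129.5]
t 44.68 pos [611.6 129.5 249.3] yaw -39.4 w 9.3 q7 -1.67
tool off [ 87.4 142.9 -42.9] tilt [0.13 0.06] rotz -20.6
   [17.5, 28.6, -8.5] -4.13
   [15.4, 29.8, -8.5] -4.13
   [13.2, 30.8, -8.5] -4.13
   [10.9, 31.7, -8.5] -4.13
   [8.6, 32.4, -8.5] -4.13
fix ang xy [-0.13 -0.06] F [ 0.3  0.7 -3.3] Tq [-0.092 -0.217  0.236] e7 -0.0141
```

```bash
python3 -m creep '{"hand":[0.6,0.6,0.6,0.6,0.6,0.6,0.6,0.6,0.6,0.6],"offset":[[0,0,0],[0,0,-8],[0,0,-28],[17,28.5,0],[15.5,29.5,0],[13,31,0],[11,31.5,0],[7,28,0],[0,0,0],[0,0,0]],"angular":[[0,0,0],[0,0,0],[-0.1,0,0],[0,0,-4.5],[0,0,-4.5],[0,0,-4.5],[0,0,-4.5],[0,0,-4],[0,0,0],[0,0,0]]}' >/dev/null
python3 -c "
from h import *
plan('C',-18.8,252,3)"
```

```text
t 45.52 pos [590.3 -38.2 294.1] yaw -16.5 w 34.2 q7 -1.15
tool off [-2.8 -1.1 42.1] tilt [ 0.4  -0.15] rotz 2.3
   [-0.8, -0.4, 14.0] 0.76
   [-0.8, -0.4, 14.0] 0.76
   [-0.8, -0.4, 14.0] 0.76
fix ang xy [ 0.03 -0.43] F [-0.1  0.2  0.3] Tq [-0.022  0.014 -0.045] e7 0.3227
```

```bash
python3 -m creep '{"hand":[0.6,0.6,0.6,0.6,0.6],"offset":[[-1.5,-0.5,13],[-1,0,14],[-0.5,0,13],[0,0,2],[0,0,0]],"angular":[[0,-0.2,1],[0,-0.2,1],[0,0,0],[0,0,0],[0,0,0]]}'>/dev/null
python3 -c "
from h import *
plan('C',-18.8,249.5,1)"
```

```text
t 45.93 pos [587.7 -34.5 248.4] yaw -18.8 w 34.0 q7 -1.13
tool off [ 1.1  1.6 -1.1] tilt [-0.01  0.03] rotz 0.0
   [1.1, 1.6, -1.1] 0.02
fix ang xy [-0.02  0.02] F [-0.1 -0.3 -0.3] Tq [-0.024  0.025 -0.068] e7 0.0631
```

```bash
python3 -m creep '{"hand":[0.6,0.6,0.95,1,1,1],"offset":[[1,1.2,-1],[0,0,0],[0,0,0],[0,0,0],[0,0,0],[0,0,0]],"angular":[[0,0,0],[0,0,0],[0,0,0],[0,0,0],[0,0,0],[0,0,0]]}' 40 >/dev/null
python3 tq.py
python3 -m creep '{"hand":[1],"offset":[[0,0,0]],"angular":[[0,0,1.5]]}' >/dev/null
python3 tq.py
python3 -m creep '{"hand":[1],"offset":[[0,0,0]],"angular":[[0,0,1.5]]}' >/dev/null
python3 tq.py
python3 -m creep '{"hand":[1],"offset":[[0,0,0]],"angular":[[0,0,1]]}' >/dev/null
python3 tq.py
```

```text
t 46.43 yaw -18.7 Tz -0.013 F [ 0.9 -0.8 -5.5] z 248.5 [588.2 -35.3]
t 46.52 yaw -20.2 Tz 0.312 F [ 0.3 -1.9 -5.2] z 248.5 [588.2 -35.3]
t 46.60 yaw -21.8 Tz 0.304 F [ 0.4 -2.2 -4.5] z 248.4 [588.1 -35.3]
t 46.68 yaw -22.9 Tz 0.278 F [ 0.  -2.3 -3.2] z 248.5 [588.2 -35.3]
```

```bash
python3 -c "
from h import *
plan('B',-39.4,292,5)"
```

```text
t 46.68 pos [588.2 -35.3 248.5] yaw -22.9 w 9.2 q7 -1.19
tool off [ -44.3 -160.4  -43.9] tilt [-0.14 -0.12] rotz 16.5
   [-8.9, -32.1, -8.7] 3.29
   [-10.7, -31.5, -8.7] 3.29
   [-12.5, -30.9, -8.7] 3.29
   [-14.2, -30.1, -8.7] 3.29
   [-15.9, -29.2, -8.7] 3.29
fix ang xy [0.16 0.08] F [ 0.  -2.3 -3.2] Tq [-0.131 -0.163  0.278] e7 -0.0746
```

```bash
python3 -m creep '{"hand":[0.6,0.6,0.6,0.6,0.6,0.6,0.6,0.6,0.6,0.6],"offset":[[0,0,0],[0,0,-8],[0,0,-28],[-9,-32,0],[-11,-32,0],[-12.5,-31,0],[-14.5,-30.5,0],[-14,-26,0],[0,0,0],[0,0,0]],"angular":[[0,0,0],[0,0,0],[0,0,0],[0,0,3.5],[0,0,3.5],[0,0,3.5],[0,0,3.5],[0,0,3.5],[0,0,0],[0,0,0]]}' >/dev/null
python3 -c "
from h import *
plan('B',-39.4,252,3)"
```

```text
t 47.52 pos [615.1 133.8 294.4] yaw -41.6 w 34.4 q7 -1.76
tool off [-1.3  6.6 42.3] tilt [0.32 0.12] rotz -2.2
   [-0.4, 2.1, 14.1] -0.75
   [-0.4, 2.1, 14.1] -0.75
   [-0.5, 2.1, 14.1] -0.75
fix ang xy [-0.3  -0.16] F [ 0.4 -1.2  0.5] Tq [-0.076  0.033 -0.013] e7 -0.2722
```

```bash
python3 -m creep '{"hand":[0.6,0.6,0.6,0.6,0.6],"offset":[[-0.5,2.5,13],[-0.5,2.5,14],[0,1,13],[0,0,2],[0,0,0]],"angular":[[-0.1,-0.1,-1],[-0.1,0,-0.7],[0,0,0],[0,0,0],[0,0,0]]}'>/dev/null
python3 -c "
from h import *
plan('B',-39.4,249.5,1)"
```

```text
t 47.93 pos [611.2 129.2 253.8] yaw -39.7 w 34.1 q7 -1.68
tool off [-1.3  0.3  4.3] tilt [0.3  0.14] rotz -0.3
   [-1.3, 0.3, 4.3] -0.33
fix ang xy [-0.3  -0.15] F [-0.7 -0.9 -0.5] Tq [-0.    -0.012  0.025] e7 0.1082
```

```bash
python3 -m creep '{"hand":[0.6,0.6,0.95,1,1,1],"offset":[[-1,0.3,4],[0,0,0],[0,0,0],[0,0,0],[0,0,0],[0,0,0]],"angular":[[-0.2,-0.1,-0.3],[0,0,0],[0,0,0],[0,0,0],[0,0,0],[0,0,0]]}' 40 >/dev/null
python3 tq.py
python3 -m creep '{"hand":[1],"offset":[[0,0,0]],"angular":[[0,0,1.5]]}' >/dev/null
python3 tq.py
python3 -m creep '{"hand":[1],"offset":[[0,0,0]],"angular":[[0,0,1]]}' >/dev/null
python3 tq.py
python3 -c "
from h import *
plan('D',-23.5,292,5)"
```

```text
t 48.43 yaw -39.5 Tz 0.123 F [ 0.4 -1.8 -2.8] z 251.4 [611.8 129. ]
t 48.52 yaw -41.0 Tz 0.304 F [ 1.3 -1.  -2.5] z 251.4 [611.7 129. ]
t 48.60 yaw -42.1 Tz 0.248 F [ 1.4  0.3 -4.2] z 251.4 [611.7 129. ]
t 48.6 pos [611.7 129.  251.4] yaw -42.1 w 9.0 q7 -1.71
tool off [-23.2 116.1 -41.1] tilt [0.24 0.1 ] rotz -18.6
   [-4.7, 23.3, -8.1] -3.71
   [-6.2, 22.9, -8.1] -3.71
   [-7.6, 22.5, -8.1] -3.71
   [-9.1, 21.9, -8.1] -3.71
   [-10.5, 21.3, -8.1] -3.71
fix ang xy [-0.23 -0.11] F [ 1.4  0.3 -4.2] Tq [-0.147 -0.077  0.248] e7 0.0092
```

B is at about 0.27 N m. Rechecking D, then A.

```bash
python3 -m creep '{"hand":[0.6,0.6,0.6,0.6,0.6,0.6,0.6,0.6,0.6,0.6],"offset":[[0,0,0],[0,0,-8],[0,0,-27],[-4.5,23,0],[-6,22.5,0],[-7.5,22,0],[-9,21.5,0],[-9,18,0],[0,0,0],[0,0,0]],"angular":[[0,0,0],[0,0,0],[-0.2,-0.1,0],[0,0,-3.5],[0,0,-3.5],[0,0,-3.5],[0,0,-3.5],[0,0,-3],[0,0,0],[0,0,0]]}' >/dev/null
python3 -c "
from h import *
plan('D',-23.5,252,3)"
```

```text
t 49.43 pos [516.6  57.2 293.5] yaw -24.7 w 34.1 q7 -1.38
tool off [-0.7 -0.9 41.5] tilt [0.26 0.03] rotz -1.2
   [-0.2, -0.3, 13.8] -0.39
   [-0.2, -0.3, 13.8] -0.39
   [-0.2, -0.3, 13.8] -0.39
fix ang xy [-0.14 -0.23] F [1.  0.8 0. ] Tq [ 0.043 -0.042  0.028] e7 0.2348
```

```bash
python3 -m creep '{"hand":[0.6,0.6,0.6,0.6,0.6],"offset":[[-0.5,-0.3,13],[-0.5,0,13],[0,0,13],[0,0,2],[0,0,0]],"angular":[[0,-0.1,-0.7],[0,-0.1,-0.3],[0,0,0],[0,0,0],[0,0,0]]}'>/dev/null
python3 -c "
from h import *
plan('D',-23.5,249.5,1)"
```

```text
t 49.85 pos [518.7  58.5 252.4] yaw -23.8 w 34.2 q7 -1.31
tool off [-1.9  1.1  2.9] tilt [0.3 0.2] rotz -0.3
   [-1.9, 1.1, 2.9] -0.34
fix ang xy [-0.3 -0.2] F [-0.3 -0.4 -0.5] Tq [-0.017  0.018 -0.026] e7 0.1378
```

```bash
python3 -m creep '{"hand":[0.6,0.6,0.95,1,1,1],"offset":[[-1.6,0.9,2.5],[0,0,0],[0,0,0],[0,0,0],[0,0,0],[0,0,0]],"angular":[[-0.2,-0.1,-0.3],[0,0,0],[0,0,0],[0,0,0],[0,0,0],[0,0,0]]}' 40 >/dev/null
python3 tq.py
python3 -m creep '{"hand":[1],"offset":[[0,0,0]],"angular":[[0,0,1]]}' >/dev/null
python3 tq.py
python3 -m creep '{"hand":[1],"offset":[[0,0,0]],"angular":[[0,0,0.5]]}' >/dev/null
python3 tq.py
python3 -c "
from h import *
plan('A',20.6,292,8)"
```

```text
t 50.35 yaw -23.5 Tz 0.018 F [ 0.7 -0.7 -6.6] z 250.4 [517.6  58. ]
t 50.43 yaw -24.5 Tz 0.262 F [ 0.6 -1.4 -5.1] z 250.4 [517.6  58. ]
t 50.52 yaw -25.1 Tz 0.317 F [-0.2 -1.9 -2.9] z 250.4 [517.6  58. ]
t 50.52 pos [517.6  58.  250.4] yaw -25.1 w 9.3 q7 -1.32
tool off [159.5 -49.5 -41.1] tilt [ 0.14 -0.1 ] rotz -45.7
   [19.9, -6.2, -5.2] -5.71
   [20.4, -4.2, -5.2] -5.71
   [20.7, -2.1, -5.2] -5.71
   [20.9, -0.1, -5.2] -5.71
   [20.8, 2.0, -5.2] -5.71
   [20.5, 4.1, -5.2] -5.71
   [19.9, 6.1, -5.2] -5.71
   [19.2, 8.1, -5.2] -5.71
fix ang xy [ 0.03 -0.17] F [-0.2 -1.9 -2.9] Tq [-0.278 -0.105  0.317] e7 -0.2068
```

```bash
python3 -m creep '{"hand":[0.6,0.6,0.6,0.6,0.6,0.6,0.6,0.6],"offset":[[0,0,0],[0,0,0],[0,0,-15],[0,0,-30],[0,0,-30],[-20,-5,-20],[0,0,0],[0,0,0]],"angular":[[0,0,0],[0,0,0],[0,0,0],[0,0,0],[0,0,0],[0,0,0],[0,0,0],[0,0,0]]}'
python3 - <<'E'
from h import *
a=ctrl.capture('top')[110:270,225:385];b=ctrl.capture('scene')[225:375,260:410]
cv2.imwrite('pics/end.png',np.hstack([cv2.resize(a,(400,400)),cv2.resize(b,(400,400))]));cv2.imwrite('pics/endw.png',ctrl.capture('wrist'))
E
```

```text
time_s: 51.18
tool_pos: [501.7, 72.4, 349.9]
tcp_rot: [0.976, -0.219, 0.001, -0.0]
wrist_force: [0.1, 0.1, 0.1]
gripper_width: 34.1
```

View pics/end.png

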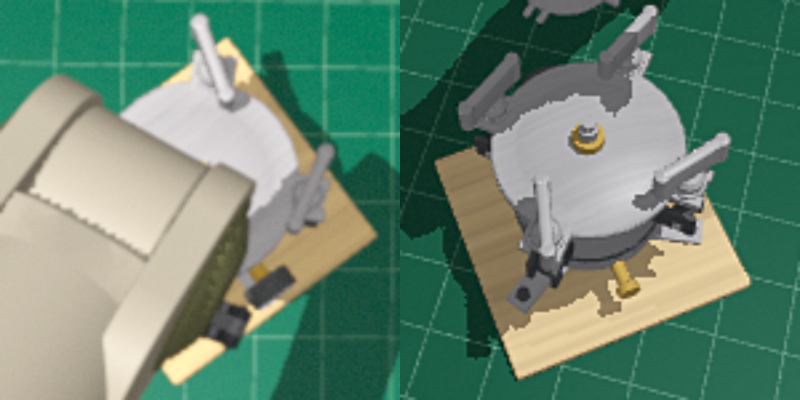

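View pics/endw.png

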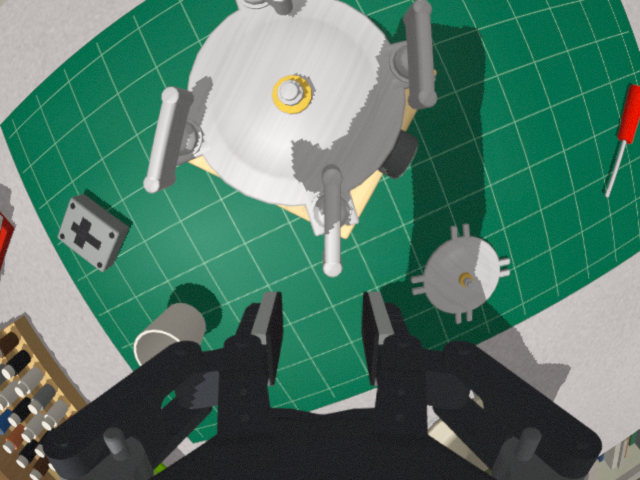

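The pictures show the lid seated and level, all four bars turned, the gripper clear of the nuts and the bystanders in place. Nut D's bar runs (332,175)–(332,268) in the wrist view. Handing in.

```bash
python3 -c "
from rig import ctrl
print(ctrl.finish_job())"
```

```text
the job is handed in; nothing more can be done
None
```

The lid is tightened down and the job is handed in at about 51 s. It reported no verdict.

**Order:** The first round gave each nut about 41° crosswise: far nut, the one straight across, right, left. The later rounds went across the pot in the same way, about 26°, then 20°, then 20°. Small finishing turns at each nut followed.

| Nut (my label) | Total turn | Last torque while turning |
|---|---|---|
| A, far | about 114° | about 0.27 N m |
| D, near | about 118° | about 0.29 N m |
| C, right | about 127° | about 0.29 N m |
| B, left | about 115° | about 0.27 N m |

- **Snug:** Single torque readings scattered by about ±0.05 N m, with peaks of 0.32 to 0.33. The averages sit slightly above the 0.25 target. I did not recheck A after its last turn.
- **Home on the rim:** I judged this by feel, because torque on every nut rose at roughly 0.4 N m per rad at the end. I had no direct measurement of the rim gap or of the lid's tilt while tightening.
- **Evenness:** C took about 10° more turn than the others before it came up tight. For part of a round it lagged its neighbours by feel.
- **Final look:** The lid looks level and the gripper is open and clear of everything. The cup, mould, screwdriver and small lid are where they were; the paint jar was not in the last views, but the arm never went near it.

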